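# Put the marbles away after the probability lesson

## Task

The probability lesson is over: pour all eight marbles from the mug into the square wooden box (not the round tub) without losing any, and stand the empty mug upright on the desk again. Close the box with its square lid, handle up, lying flat and fully down in the recess of the rim. Leave the other things on the desk where they are.

Things in the scene. Friction and masses are not known exactly. Their poses are not given: they have to be found in the camera images.
- box: Open square plywood box, fixed to the desk, 132 x 132 mm outside, 60 mm high. Origin: centre of its underside; z up, x and y square to its sides. Its well is 100 x 100 mm, floor at height 6 mm, up to a flat ledge at 50 mm; above that the rim (darker wood) widens to a 117 x 117 mm square recess, 10 mm deep, for the lid.
- box_ledge (a point): Point in the middle of the box's open well at the height of the ledge (50 mm above the desk); the lid's underside rests at this height when it is seated.
- lid: Lid of the box: plywood square 113 x 113 x 8 mm with a wooden bar handle upright in its middle, 44 mm long along the lid's x, 12 mm thick along its y, from 8 to 36 mm above the underside. Origin: centre of its underside, z up. It starts lying flat on the desk, handle up, mass about 0.12 kg. Any quarter turn fits the box.
- mug: Dark grey plastic mug, 80 mm high, outer radius 30 mm at the foot, 34 at the rim, wall 3.5, floor 5; about 0.14 kg empty. Origin: centre of its underside, z up. D-handle on its +x side, first turned roughly to the robot: upright bar centred 62 mm from the axis, 9 mm deep (x), 12 wide (y), 18 to 68 mm high, on 8 mm thick arms at heights 22 and 64 mm. Starts upright, marbles inside.
- mug_rim (a point): Centre of the mug's mouth, 80 mm above its underside.
- marble0_center (a point): Centre of marble 1 of 8, a plain white glass ball of 20 mm diameter, 10 g; starts in the mug. All eight are alike.
- marble1_center (a point): Centre of marble 2 of 8, a plain white glass ball of 20 mm diameter, 10 g; starts in the mug. All eight are alike.
- marble2_center (a point): Centre of marble 3 of 8, a plain white glass ball of 20 mm diameter, 10 g; starts in the mug. All eight are alike.
- marble3_center (a point): Centre of marble 4 of 8, a plain white glass ball of 20 mm diameter, 10 g; starts in the mug. All eight are alike.
- marble4_center (a point): Centre of marble 5 of 8, a plain white glass ball of 20 mm diameter, 10 g; starts in the mug. All eight are alike.
- marble5_center (a point): Centre of marble 6 of 8, a plain white glass ball of 20 mm diameter, 10 g; starts in the mug. All eight are alike.
- marble6_center (a point): Centre of marble 7 of 8, a plain white glass ball of 20 mm diameter, 10 g; starts in the mug. All eight are alike.
- marble7_center (a point): Centre of marble 8 of 8, a plain white glass ball of 20 mm diameter, 10 g; starts in the mug. All eight are alike.
- tub: Bystander: open ROUND plywood tub, 94 mm diameter, 50 mm high, empty; origin at the centre of its underside.
- pencil_case: Bystander: dark pencil case, 70 x 200 x 45 mm (x, y, z); origin at the centre of its underside.
- glue_stick: Bystander: upright white glue stick, 29 mm diameter, 85 mm high; origin at the centre of its underside.

How it is judged:
By the outcome, as a careful person would: the job done as asked, in the order asked, and still so for the second after the job is handed in, with the robot touching nothing.
It also fails if it takes over 72 s, if anything falls off the work surface, if the arm or the gripper's body presses on something with over 40 N, if the wrist force passes 120 N, or if a joint passes its speed limit or range.

## Robot

A 6-joint arm with a two-finger parallel gripper is mounted at the origin on the work surface. World frame = base frame: x ahead of the robot, y to its left, z up, the work surface at z = 0. Lengths are in m, angles in rad, forces in N, time in s.
With the tool pointing down it reaches from about 0.3 to 0.85 m from the base axis. Payload 5.4 kg.
Tool frame: the origin (TCP) lies on the centre line of the jaws, within the pads' length; the fingertips stand nose_length ahead of it and the grasp point (between the pads) lies 6 mm ahead of it (nose_length is the distance from the TCP to the fingertips, in m); z points along the fingers, y is the line along which they close (so a half turn about z gives the same grasp; the last joint's range is limited). The gripper opens to 85 mm and grips with 20 to 120 N. Pads are 22 mm wide; open, the fingers measure 114 mm over their backs; the gripper's body (76 mm by 85 mm) begins 54 mm behind the grasp point. The pads swing forward as they close: fully open they stand 13 mm farther back than shut.
Start: joints at [-1.357, 0.158, 1.597, -0, 1.386, -0.21], TCP at [0.236, -0.524, 0.256] pointing down, gripper open.
Joint ranges: [-2.91, 2.91], [-0.94, 2.29], [0.18, 2.7], [-1.29, 4.43], [0.17, 2.64], [-3, 3]. Speed limits (rad/s): [2.57, 2.57, 3.14, 3.14, 3.14, 3.14].

## Interface

Orientations are given as a unit quaternion [w, x, y, z].
In Python, from station import * gives the robot as it stands.
- The arm moves only by the tool jog_arm, never from a script. Its argument "steps" is a list of rows, each a list of 3 entries, a list of its own where there are three numbers: the shift along the tool's x, y, z in m, then the turn, a rotation vector about the tool's x, y, z in rad, then the finger opening in m, from 0 to 0.0854. A call has 1 to 20 rows; each row is the pose to reach, as a shift and turn from the pose commanded when the call began, along the tool's axes at that moment; what a row does not reach only later rows make up. A row lasts 1/10 s, in which the tool goes at most 50 mm and 8.59 degrees, less where a joint would pass 70% of its speed; a pose out of reach is approached as far as the arm can. A call with a gripper value outside its range is refused whole. The fingers move at their own pace and stop on an object; the grip force is fixed at half the most. Time passes only in rows, so rows that repeat a pose let the fingers close. It gives the time, the measured TCP pose, the force, the opening and the grip force at its end, in the units of the state.
- sense(): the state, without advancing time (a new reading comes with each control period).
- capture(name): name is "scene" or "side" or "wrist"; returns a dict with "color" (420x560x3 uint8, red, green, blue), "fx", "fy", "cx", "cy" (pixels), "world_to_cam" (4x4, takes a point from world to camera coordinates). Camera axes: x right, y up, looking along -z (the intrinsics and any distortion apply to the point x, -y, -z); pixel columns grow to the right and rows downward; lengths in m; the calibration is good to about 2 mm. A picture is of the moment at which its call begins. There is no depth.
- close_job(): hands the job in; it is judged then, once.
The state is a dict: "time": time; "qpos": joint angles; "joint_velocities": joint speeds; "joint_efforts": joint torques, N m; "position": TCP position; "eef_rot": TCP orientation; "wrist_force": force on the tool from outside, world axes, zero at the start; "ft_torque": the same for the moment, N m; "finger_gap": finger opening in m; "grasp_force": force on a finger pad.
Only numpy, scipy, OpenCV 4.12 (cv2) and the standard library are available. Lean on these libraries where they do the work, as an engineer would, in place of code of your own. Each camera call takes 0.05 s, during which the arm holds its last target. There are 200 camera calls.

## Working session

There is one attempt and no reset: what is moved stays moved. The work goes in short steps, Python scripts to look and compute and a tool call to move; the robot and the scene stay as the last step left them, time stands still between calls to the robot, and variables do not carry over. Pictures are saved under pics/ and viewed, at most 10 in all, crops included, and the job is handed in when it is done.

Besides the shell and the picture viewer there is one more tool, called after ">>>" as name(argument=value, ...), one argument or row to a line, values as JSON. jog_arm: Moves the arm, as the interface text tells. Its arguments: {"type":"object","properties":{"steps":{"type":"array"}},"required":["steps"]}

```bash
ls; mkdir -p pics
python3 - <<'E'
from station import *
import cv2,json
s=sense();print({k:s[k] for k in('time','position','eef_rot','finger_gap')})
for n in('scene','side','wrist'):
    c=capture(n);cv2.imwrite(f'pics/{n}0.png',c['color'][:,:,::-1]);print(n,c['fx'],c['cx'],c['cy'],[k for k in c]);print(c['world_to_cam'])
E
```

```text
pics
{'time': 0.0, 'position': array([ 0.23631453, -0.52359364,  0.25529788]), 'eef_rot': array([-9.49257344e-04,  9.77634302e-01,  2.10309941e-01,  7.06546516e-06]), 'finger_gap': 0.0855659391366193}
scene 391.6648303467923 284.86010339126466 204.77377860096433 ['color', 'fx', 'fy', 'cx', 'cy', 'world_to_cam']
[[ 0.05274409  0.99827195 -0.02590688 -0.03435289]
 [-0.51844445  0.04954655  0.8536747   0.25589116]
 [ 0.85348311 -0.03159502  0.52016184 -1.30768864]
 [ 0.          0.          0.          1.        ]]
side 436.5730951155013 285.78743255237356 211.6674829535288 ['color', 'fx', 'fy', 'cx', 'cy', 'world_to_cam']
[[-9.43163673e-01 -3.32327485e-01 -8.53438954e-04  5.63874642e-01]
 [ 2.56346549e-01 -7.29155096e-01  6.34522886e-01 -1.97382319e-01]
 [-2.11491684e-01  5.98240160e-01  7.72903602e-01 -7.69032763e-01]
 [ 0.00000000e+00  0.00000000e+00  0.00000000e+00  1.00000000e+00]]
wrist 338.20602824716303 286.5928827002292 206.86428808500864 ['color', 'fx', 'fy', 'cx', 'cy', 'world_to_cam']
[[ 0.41144981 -0.911431   -0.0016096  -0.57440868]
 [ 0.87571749  0.39581585 -0.27649357  0.03662862]
 [ 0.25264192  0.11235367  0.96101442 -0.37871473]
 [ 0.          0.          0.          1.        ]]
```

View pics/scene0.png

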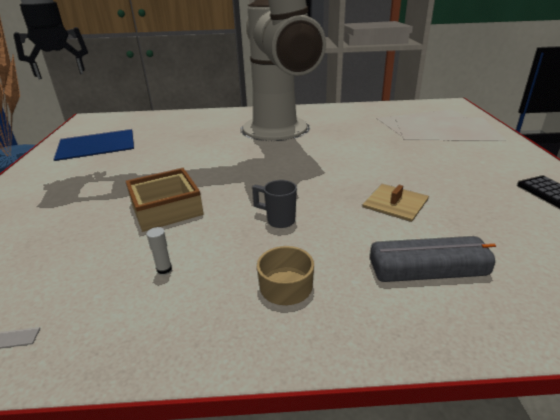

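View pics/side0.png

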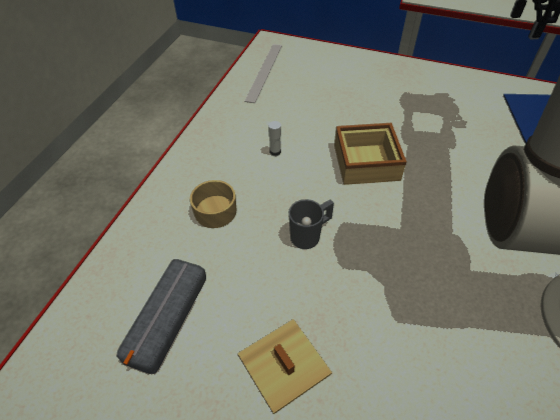

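```bash
cat > h.py <<'E'
import numpy as np,cv2
def ray(c,u,v):
    M=np.array(c['world_to_cam']);R=M[:3,:3];o=-R.T@M[:3,3]
    return o,R.T@np.array([(u-c['cx'])/c['fx'],-(v-c['cy'])/c['fy'],-1.])
def onz(c,u,v,z):
    o,d=ray(c,u,v);return o+d*(z-o[2])/d[2]
def pix(c,p):
    M=np.array(c['world_to_cam']);q=M[:3,:3]@np.array(p)+M[:3,3]
    return c['cx']-c['fx']*q[0]/q[2],c['cy']+c['fy']*q[1]/q[2]
E
python3 - <<'E'
import cv2,numpy as np
s=cv2.imread('pics/side0.png');e=cv2.imread('pics/scene0.png')
def cr(i,x,y):
    a=cv2.resize(i[y:y+75,x:x+100],(400,300),interpolation=cv2.INTER_CUBIC)
    for k in range(0,100,10):
        cv2.putText(a,str(x+k),(k*4,8),0,.3,(255,0,0),1);cv2.line(a,(k*4,10),(k*4,14),(255,0,0),1)
        if k<75: cv2.putText(a,str(y+k),(0,k*4+4),0,.3,(0,0,255),1);cv2.line(a,(20,k*4),(24,k*4),(0,0,255),1)
    return a
o=np.vstack([np.hstack([cr(s,320,115),cr(s,275,185)]),np.hstack([cr(e,115,160),cr(e,235,165)])])
cv2.imwrite('pics/c1.png',o)
E
```

```text
(no output)
```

View pics/c1.png

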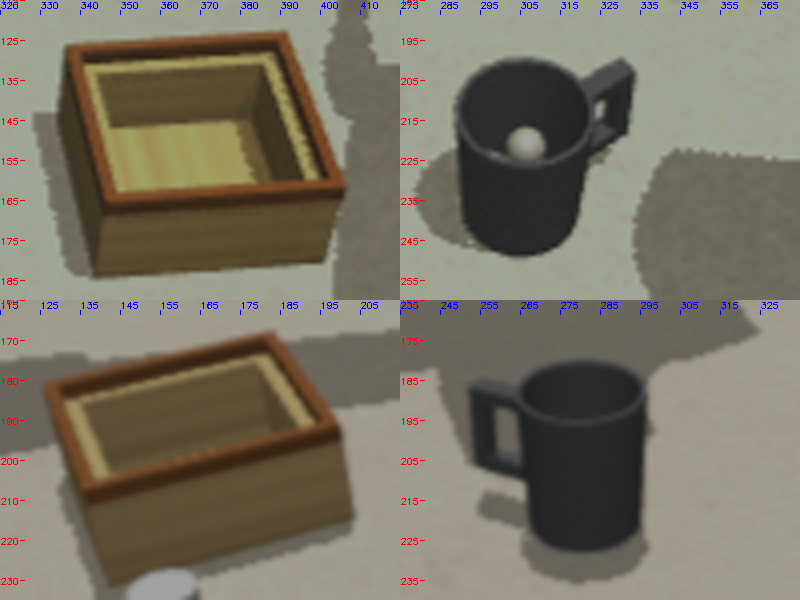

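```bash
cat > m.py <<'E'
from station import *
from h import *
S=capture('side');C=capture('scene')
def yaw(p):
    d=p[1]-p[0];return np.degrees(np.arctan2(d[1],d[0]))
for c,P in((S,[(336.7,126.3),(391.3,123),(405.8,161.8),(346.3,165.5)]),(C,[(126.3,181),(183.3,168.5),(200.5,192.3),(137,207)])):
    p=np.array([onz(c,*q,.06) for q in P]);print('box',p[:,:2].round(3).tolist(),p.mean(0).round(4),[round(float(np.linalg.norm(p[i]-p[i-1])),4) for i in range(4)],[round(yaw((p[i-1],p[i]))%90,1) for i in range(4)])
for c,q,h in((S,(305.9,212.8),(331,202)),(C,(280.5,188.2),(255.5,186))):
    print('mug',onz(c,*q,.08).round(4),'hnd',onz(c,*h,.068).round(4))
# lid, tub, glue via masks
for n,c,roi in(('side',S,(230,310,340,415)),('scene',C,(355,180,440,222))):
    im=c['color'];hsv=cv2.cvtColor(im,cv2.COLOR_RGB2HSV)
    m=np.zeros(im.shape[:2],np.uint8);x0,y0,x1,y1=roi
    m[y0:y1,x0:x1]=(hsv[y0:y1,x0:x1,1]>85)*255
    m=cv2.morphologyEx(m,cv2.MORPH_OPEN,np.ones((3,3)))
    k,_=cv2.findContours(m,0,2);k=max(k,key=cv2.contourArea)
    a=cv2.approxPolyDP(cv2.convexHull(k),5,True)[:,0];print(n,a.tolist())
    w=np.array([onz(c,u,v,.008)[:2] for u,v in cv2.convexHull(k)[:,0]],np.float32);print('lid',cv2.minAreaRect(w))
    dk=(m>0)&(hsv[:,:,2]<110)&(hsv[:,:,0]<14); ys,xs=np.nonzero(dk); print('handle px',len(xs),xs.min(),xs.max(),ys.min(),ys.max())
E
python3 m.py
python3 - <<'E'
import cv2
w=cv2.imread('pics/side0.png')[310:415,220:360];cv2.imwrite('pics/c2.png',cv2.resize(w,None,fx=4,fy=4))
E
```

```text
box [[0.574, -0.289], [0.456, -0.343], [0.402, -0.225], [0.521, -0.171]] [ 0.4883 -0.2572  0.06  ] [0.1299, 0.1295, 0.1305, 0.1299] [np.float64(24.3), np.float64(24.6), np.float64(24.4), np.float64(24.4)]
box [[0.457, -0.343], [0.406, -0.225], [0.526, -0.169], [0.573, -0.289]] [ 0.4905 -0.2566  0.06  ] [0.1285, 0.1286, 0.1321, 0.1285] [np.float64(25.2), np.float64(23.4), np.float64(25.0), np.float64(21.8)]
mug [ 0.5581 -0.0019  0.08  ] hnd [ 0.5225 -0.0539  0.068 ]
mug [ 0.5609 -0.0019  0.08  ] hnd [ 0.5243 -0.0533  0.068 ]
side [[293, 320], [330, 373], [273, 412], [239, 352]]
lid ((0.5112807154655457, 0.25656676292419434), (0.11239417642354965, 0.11318422108888626), 52.79450988769531)
handle px 61 275 293 348 373
scene [[427, 196], [411, 220], [363, 206], [381, 185]]
lid ((0.5070772767066956, 0.25943702459335327), (0.11223092675209045, 0.13697277009487152), 52.94633102416992)
handle px 73 392 402 186 202
```

View pics/c2.png

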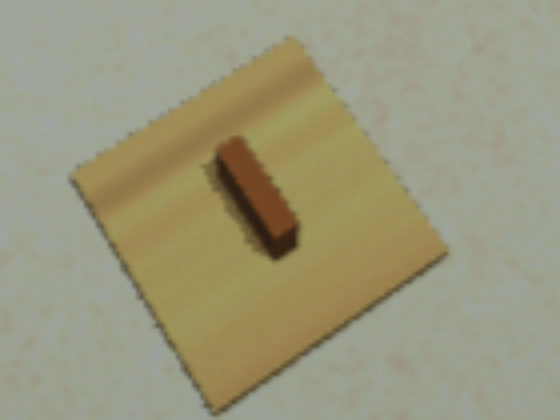

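```bash
cat >> h.py <<'E'
from scipy.spatial.transform import Rotation as Ro
def rot(q): return Ro.from_quat([q[1],q[2],q[3],q[0]])
MUG=np.array([.5595,-.0019,0]);HA=np.radians(-124.9)
def frame(z,y):
    z=z/np.linalg.norm(z);y=y-z*(y@z);y/=np.linalg.norm(y);return Ro.from_matrix(np.c_[np.cross(y,z),y,z])
def rel(s,p,R):
    R0=rot(s['eef_rot']);return (R0.inv().apply(np.array(p)-s['position'])).round(4),(R0.inv()*R).as_rotvec().round(4)
def grasp(pg,sg):
    h=np.array([np.cos(HA),np.sin(HA),0]);z=-h*np.cos(pg)+np.array([0,0,-np.sin(pg)])
    return frame(z,sg*np.array([-h[1],h[0],0])),h
def wrist(R,j1,s):  # j4,j5,j6 under assumed model
    M=(Ro.from_euler('ZY',[j1,s]).inv()*R*Ro.from_euler('z',-np.pi/2))
    return M.as_euler('ZYZ')
E
python3 - <<'E'
from station import *
from h import *
s=sense();q=s['qpos'];print(q)
M=Ro.from_euler('ZYZYZ',[q[0],q[1]+q[2],q[3],q[4],q[5]+np.pi/2]) if 0 else Ro.from_euler('ZYZ',[q[0],q[1]+q[2],q[3]])*Ro.from_euler('YZ',[q[4],q[5]+np.pi/2])
print((M.inv()*rot(s['eef_rot'])).magnitude())
for pg in(50,60):
  for sg in(1,-1):
    R,h=grasp(np.radians(pg),sg);g=MUG+h*.061+[0,0,.050]
    z=R.as_matrix()[:,2]
    pre=g-.006*z-.10*z
    print(pg,sg,'wrist',wrist(R,-.3,1.9).round(2),'pre',pre.round(3),rel(s,pre,R))
S=capture('side');C=capture('scene');print('glue',onz(S,275,153,0),onz(C,163,270,0),'lidh',onz(S,279,345.5,.036),onz(S,291,366,.036))
E
```

```text
[-1.35709072e+00  1.58746137e-01  1.59758824e+00  1.25153573e-05
  1.38619322e+00 -2.10080792e-01]
4.625629695199566e-16
50 1 wrist [0.75 1.12 0.01] pre [ 0.486 -0.108  0.131] (array([ 0.3982, -0.2767,  0.1249]), array([ 0.1869,  0.6805, -0.5159]))
50 -1 wrist [ 0.75  1.12 -3.13] pre [ 0.486 -0.108  0.131] (array([ 0.3982, -0.2767,  0.1249]), array([ 0.8973, -0.2464,  2.4669]))
60 1 wrist [0.55 1.13 0.1 ] pre [ 0.494 -0.095  0.142] (array([ 0.4112, -0.2844,  0.1144]), array([ 0.14  ,  0.5104, -0.5256]))
60 -1 wrist [ 0.55  1.13 -3.04] pre [ 0.494 -0.095  0.142] (array([ 0.4112, -0.2844,  0.1144]), array([ 0.6764, -0.1855,  2.5267]))
glue [ 0.70175065 -0.21699648  0.        ] [ 6.98625959e-01 -2.22044139e-01  5.55111512e-17] lidh [0.52413743 0.24220342 0.036     ] [0.49497457 0.26723946 0.036     ]
```

>>> jog_arm(
  steps=[
    [[0.2,-0.14,0],[0.1,0.34,-0.26],0.05],
    [[0.2,-0.14,0],[0.1,0.34,-0.26],0.05],
    [[0.2,-0.14,0],[0.1,0.34,-0.26],0.05],
    [[0.2,-0.14,0],[0.1,0.34,-0.26],0.05],
    [[0.2,-0.14,0],[0.1,0.34,-0.26],0.05],
    [[0.2,-0.14,0],[0.1,0.34,-0.26],0.05],
  ],
)

```text
time: 0.95
position: [0.3627, -0.3103, 0.2562]
eef_rot: [-0.085, 0.926, 0.334, 0.155]
wrist_force: [-0.5, -0.4, 0.1]
finger_gap: 0.0501
grasp_force: 0.0
```

```bash
cat > log.py <<'E'
from station import *
from h import *
s=sense();q=s['qpos']
open('log.txt','a').write(' '.join(map(repr,list(map(float,[*q,*s['position'],*s['eef_rot']]))))+'\n')
M=Ro.from_euler('ZYZ',[q[0],q[1]+q[2],q[3]])*Ro.from_euler('YZ',[q[4],q[5]+np.pi/2])
print('t',s['time'],'q',q.round(3),'p',s['position'].round(4),'F',s['wrist_force'].round(1),'gap',s['finger_gap'],s['grasp_force'],'modelerr',(M.inv()*rot(s['eef_rot'])).magnitude())
E
python3 log.py
python3 - <<'E'
from station import *
from h import *
s=sense()
R,h=grasp(np.radians(50),1);g=MUG+h*.061+[0,0,.050];z=R.as_matrix()[:,2]
print(rel(s,g-.106*z,R),rel(s,g-.106*z+[0,0,.05],R))
E
```

```text
t 0.95 q [-1.159 -0.063  1.862  0.321  1.502 -0.328] p [ 0.3627 -0.3103  0.2562] F [-0.5 -0.4  0.1] gap 0.050088698030518845 0.0 modelerr 3.7579091683034867e-16
(array([ 0.1664, -0.0686,  0.1983]), array([ 0.0843,  0.3379, -0.2538])) (array([ 0.1836, -0.0713,  0.1514]), array([ 0.0843,  0.3379, -0.2538]))
```

>>> jog_arm(
  steps=[
    [[0.1836,-0.0713,0.1514],[0.0843,0.3379,-0.2538],0.05],
    [[0.1836,-0.0713,0.1514],[0.0843,0.3379,-0.2538],0.05],
    [[0.1836,-0.0713,0.1514],[0.0843,0.3379,-0.2538],0.05],
    [[0.1836,-0.0713,0.1514],[0.0843,0.3379,-0.2538],0.05],
    [[0.1836,-0.0713,0.1514],[0.0843,0.3379,-0.2538],0.05],
    [[0.1836,-0.0713,0.1514],[0.0843,0.3379,-0.2538],0.05],
    [[0.1836,-0.0713,0.1514],[0.0843,0.3379,-0.2538],0.05],
  ],
)

```text
time: 1.65
position: [0.485, -0.1121, 0.1805]
eef_rot: [-0.157, 0.834, 0.434, 0.303]
wrist_force: [-0.9, 0.3, 1.1]
finger_gap: 0.0498
grasp_force: 0.0
```

```bash
python3 log.py
python3 - <<'E'
from station import *
from h import *
s=sense()
R,h=grasp(np.radians(50),1);g=MUG+h*.061+[0,0,.050];z=R.as_matrix()[:,2]
print(rel(s,g-.106*z,R),rel(s,g-.006*z,R))
c=capture('wrist');cv2.imwrite('pics/w1.png',c['color'][:,:,::-1])
print('grasp px',pix(c,g),'mugrim',pix(c,MUG+[0,0,.08]))
E
```

```text
t 1.65 q [-0.86   0.028  2.036  0.692  1.344 -0.502] p [ 0.485  -0.1121  0.1805] F [-0.9  0.3  1.1] gap 0.04980380225099913 0.0 modelerr 4.865149434140653e-16
(array([-0.0286, -0.0019,  0.0404]), array([ 0.0021,  0.0022, -0.0023])) (array([-0.0284, -0.0022,  0.1404]), array([ 0.0021,  0.0022, -0.0023]))
grasp px (np.float64(284.0767329462142), np.float64(232.2132192424747)) mugrim (np.float64(283.87935795032485), np.float64(150.08033551413422))
```

View pics/w1.png

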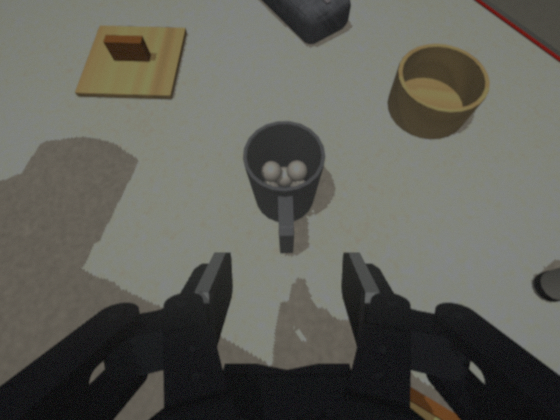

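>>> jog_arm(
  steps=[
    [[-0.0285,-0.002,0.04],[0.002,0.002,-0.002],0.05],
    [[-0.0285,-0.002,0.06],[0.002,0.002,-0.002],0.05],
    [[-0.0285,-0.002,0.08],[0.002,0.002,-0.002],0.05],
    [[-0.0285,-0.002,0.1],[0.002,0.002,-0.002],0.05],
    [[-0.0285,-0.002,0.12],[0.002,0.002,-0.002],0.05],
    [[-0.0285,-0.002,0.13],[0.002,0.002,-0.002],0.05],
    [[-0.0285,-0.002,0.1385],[0.002,0.002,-0.002],0.05],
    [[-0.0285,-0.002,0.1385],[0.002,0.002,-0.002],0.05],
    [[-0.0285,-0.002,0.1385],[0.002,0.002,-0.002],0.05],
  ],
)

```text
time: 2.6
position: [0.5223, -0.0575, 0.0568]
eef_rot: [-0.157, 0.834, 0.434, 0.304]
wrist_force: [0.5, -0.7, 0.4]
finger_gap: 0.0498
grasp_force: 0.0
```

```bash
python3 log.py
python3 - <<'E'
from station import *
import cv2,numpy as np
a=capture('wrist')['color'];b=capture('side')['color']
cv2.imwrite('pics/w2.png',np.hstack([cv2.resize(a,None,fx=.7,fy=.7),cv2.resize(b[90:290,210:480],(397,294))])[:,:,::-1])
E
```

```text
t 2.6 q [-0.716  0.292  2.049  0.821  1.063 -0.617] p [ 0.5223 -0.0575  0.0568] F [ 0.5 -0.7  0.4] gap 0.049779331558892075 0.0 modelerr 3.868394456087541e-16
```

View pics/w2.png

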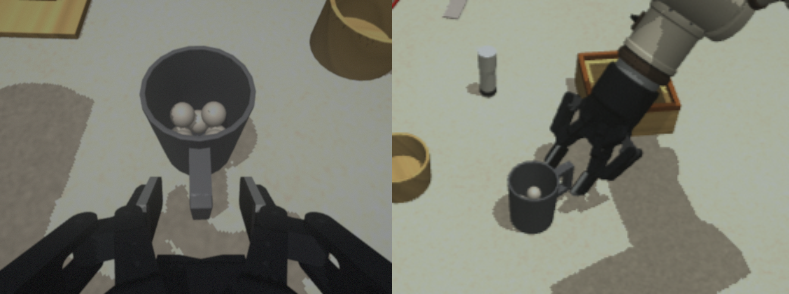

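>>> jog_arm(
  steps=[
    [[0,0,0],[0,0,0],0],
    [[0,0,0],[0,0,0],0],
    [[0,0,0],[0,0,0],0],
    [[0,0,0],[0,0,0],0],
    [[0,0,0],[0,0,0],0],
    [[0,0,0],[0,0,0],0],
    [[0,0,0],[0,0,0],0],
    [[0,0,0],[0,0,0],0],
  ],
)

```text
time: 3.5
position: [0.5221, -0.0568, 0.0566]
eef_rot: [-0.158, 0.833, 0.434, 0.304]
wrist_force: [-3.5, -1.8, 5.4]
finger_gap: 0.0114
grasp_force: 58.9
```

```bash
python3 log.py
cat > fk.py <<'E'
from h import *
from scipy.optimize import least_squares
D=np.loadtxt('log.txt')
def fk(q,P):
    a1,d1,off,a2,a3,d4,d6=P
    R1=Ro.from_euler('Z',q[0]);R2=R1*Ro.from_euler('Y',q[1]);R3=R1*Ro.from_euler('Y',q[1]+q[2])
    R=R3*Ro.from_euler('ZYZ',[q[3],q[4],q[5]+np.pi/2])
    p=R1.apply([a1,off,d1])+R2.apply([0,0,a2])+R3.apply([a3,0,d4])+R.apply([0,0,d6])
    return p,R
r=least_squares(lambda P:np.concatenate([fk(d[:6],P)[0]-d[6:9] for d in D]),[0,.3,.12,.4,0,.4,.25])
P=r.x
if __name__=='__main__': print(P.round(4),np.abs(r.fun).max(),r.x.size,np.linalg.svd(r.jac)[1].round(4))
E
python3 fk.py
```

```text
t 3.5 q [-0.715  0.292  2.05   0.821  1.063 -0.617] p [ 0.5221 -0.0568  0.0566] F [-3.5 -1.8  5.4] gap 0.011373519172846428 58.881864845752716 modelerr 5.185169430563076e-16
[0.     0.2981 0.1199 0.3857 0.0478 0.5191 0.2804] 2.745359634070965e-10 7 [3.8545 2.8105 2.2179 0.4359 0.3197 0.1722 0.0557]
```

```bash
cat > plan.py <<'E'
from fk import *
LO=np.array([-2.91,-.94,.18,-1.29,.17,-3]);HI=np.array([2.91,2.29,2.7,4.43,2.64,3])
G=D[4];R0=rot(G[9:13]);p0=G[6:9]  # pose at grasp
RM0=Ro.from_euler('z',HA);MT=R0.inv()*RM0;mt=R0.inv().apply(MUG-p0)  # mug in tool
def toolpose(pm,RM):
    R=RM*MT.inv();return pm-R.apply(mt),R
def ik(p,R,q0):
    f=lambda q:(lambda k:np.r_[(k[0]-p)*5,(k[1].inv()*R).as_rotvec()])(fk(q,P))
    r=least_squares(f,np.clip(q0,LO+.02,HI-.02),bounds=(LO+.01,HI-.01));return r.x,np.abs(r.fun).max()
BOX=np.array([.489,-.257,0])
def mugpose(e,yaw,th,back=.02,zl=.08):
    E=np.array([np.cos(e),np.sin(e),0]);ax=np.cross([0,0,1.],E)
    RM=Ro.from_rotvec(ax*th)*Ro.from_euler('z',yaw)
    lip=BOX-back*E+[0,0,zl+.08*max(0,np.cos(th))]
    off=Ro.from_rotvec(ax*th).apply(.034*E+[0,0,.08])
    return lip-off,RM
BODY=np.array([[x,y,z] for x in(-.043,.043) for y in(-.043,.043) for z in(-.048,-.1,-.16)]+[[x,y,-.28] for x in(-.05,.05) for y in (-.05,.05)])
def path(e,yaw,q,ths):
    out=[]
    for th in ths:
        p,R=toolpose(*mugpose(e,yaw,th));q,err=ik(p,R,q)
        out.append((q,err,(p+R.apply(BODY))[:,2].min()))
    return out
E
cat > scan.py <<'E'
from plan import *
ths=np.radians(np.arange(0,131,13));res=[]
q0=G[:6]
for e in np.radians(np.arange(-180,180,30)):
  for al in np.radians(np.arange(-180,180,45)):
    bad=0
    o=path(e,e+al,q0,ths[:1]);q=o[0][0]
    if o[0][1]>1e-3: continue
    o=path(e,e+al,q,ths);err=max(x[1] for x in o);Q=np.array([x[0] for x in o])
    if err>1e-3: continue
    mar=np.minimum(Q-LO,HI-Q).min();res.append((np.degrees(e).round(),np.degrees(al).round(),mar.round(2),min(x[2] for x in o).round(3),np.abs(np.diff(Q,axis=0)).max().round(2),Q[0].round(2),Q[-1].round(2)))
for r in sorted(res,key=lambda r:-r[3])[:16]: print(*r)
E
timeout 500 python3 scan.py
```

```text
Traceback (most recent call last):
  File "scan.py", line 1, in <module>
    from plan import *
  File "plan.py", line 3, in <module>
    G=D[4];R0=rot(G[9:13]);p0=G[6:9]  # pose at grasp
      ~^^^
IndexError: index 4 is out of bounds for axis 0 with size 4
```

```bash
sed -i 's/D\[4\]/D[3]/' plan.py; time timeout 570 python3 scan.py
```

```text
0.0 -180.0 0.09 0.122 0.37 [-1.32 -0.32  2.44  0.83  1.01 -0.21] [-0.46  1.26  0.71 -0.91  2.55  0.76]
30.0 -180.0 0.18 0.122 0.24 [-1.32  0.12  2.04  0.7   1.28 -0.58] [-0.29  1.06  1.06 -1.11  2.19  0.7 ]
-90.0 -135.0 0.23 0.048 0.6 [-0.48 -0.33  2.45 -0.53  0.4   2.3 ] [-1.22  0.88  1.57  1.04  2.14  1.59]
-60.0 -135.0 0.11 0.048 0.23 [-1.05 -0.56  2.59  0.75  0.72  0.31] [-1.05  1.11  1.12  0.82  2.47  1.62]
0.0 135.0 0.13 0.048 0.3 [-0.76 -0.53  2.57 -0.04  0.4   1.63] [-0.27  1.14  1.05 -1.15  2.31  1.31]
30.0 -135.0 0.06 0.048 0.24 [-1.13  0.53  1.52  0.43  1.66 -0.96] [-0.48  1.4   0.56 -1.18  2.58 -0.05]
-180.0 90.0 0.03 -0.075 0.24 [-0.91  0.75  1.18  0.42  1.77 -0.94] [-1.18  1.18  1.39  1.52  2.23 -2.97]
-150.0 90.0 0.16 -0.075 0.17 [-0.74  0.89  0.96  0.21  1.96 -1.25] [-1.01  1.36  0.97  1.45  2.48 -2.67]
-120.0 -90.0 0.17 -0.076 0.5 [-0.67 -0.34  2.46  0.28  0.34  1.19] [-1.29  1.01  2.08  1.67  2.08  0.56]
-90.0 -90.0 0.25 -0.076 0.2 [-1.09 -0.33  2.45  0.85  0.86 -0.04] [-1.29  1.05  1.76  1.31  2.2   0.86]
-60.0 -90.0 0.18 -0.076 0.23 [-1.22 -0.01  2.18  0.74  1.22 -0.53] [-1.16  1.19  1.37  1.12  2.46  1.1 ]
-180.0 45.0 0.1 -0.177 0.27 [-1.08  0.36  1.76  0.69  1.33 -0.56] [-0.95  1.52  1.08  2.06  2.54 -2.12]
120.0 45.0 0.11 -0.177 0.8 [-1.05 -0.15  2.31  0.87  0.64  0.16] [-1.05  1.39  1.56  2.35  2.45 -2.89]
150.0 45.0 0.19 -0.177 0.41 [-1.13  0.1   2.06  0.84  1.02 -0.29] [-1.04  1.43  1.34  2.12  2.45 -2.54]
-150.0 -45.0 0.15 -0.178 0.45 [-0.87 -0.24  2.38  0.8   0.54  0.36] [-0.64  1.38  1.68  3.    2.49  0.02]
-120.0 -45.0 0.1 -0.178 0.35 [-1.09 -0.08  2.25  0.85  0.99 -0.27] [-0.88  1.38  1.71  2.27  2.54  0.07]
real	0m27.750s
user	0m26.523s
sys	0m0.217s
```

```bash
cat > p2.py <<'E'
from plan import *
ths=np.radians(np.arange(0,126,5))
for e in np.radians([25,32,40,48,55]):
    q=G[:6];q,er0=ik(*toolpose(MUG+[0,0,.09],RM0),q)
    o=path(e,e-np.pi,q,ths);Q=np.array([x[0] for x in o]);print(np.degrees(e),max(x[1] for x in o).round(4),np.minimum(Q-LO,HI-Q).min(0).round(2),min(x[2] for x in o).round(3),np.abs(np.diff(np.r_[[q],Q],axis=0)).max(0).round(2))
E
python3 p2.py
python3 - <<'E'
from plan import *
from station import *
s=sense()
print(rel(s,*toolpose(MUG+[0,0,.09],RM0)))
E
```

```text
25.0 0.0 [1.58 0.9  0.59 0.27 0.45 2.21] 0.137 [0.62 0.07 0.07 0.1  0.07 0.1 ]
32.0 0.0 [1.6  0.96 0.69 0.23 0.53 2.25] 0.137 [0.6  0.07 0.05 0.09 0.09 0.14]
40.0 0.0 [1.63 1.02 0.81 0.17 0.63 2.27] 0.137 [0.57 0.15 0.15 0.11 0.17 0.2 ]
48.00000000000001 0.0 [1.66 1.06 0.91 0.11 0.73 2.27] 0.137 [0.53 0.24 0.26 0.15 0.24 0.26]
55.0 0.0 [1.7  1.09 0.96 0.05 0.82 2.23] 0.137 [0.5  0.32 0.37 0.19 0.3  0.31]
(array([ 0.0579,  0.    , -0.0689]), array([0., 0., 0.]))
```

>>> jog_arm(
  steps=[
    [[0.006,0,-0.007],[0,0,0],0],
    [[0.018,0,-0.021],[0,0,0],0],
    [[0.032,0,-0.038],[0,0,0],0],
    [[0.045,0,-0.054],[0,0,0],0],
    [[0.054,0,-0.064],[0,0,0],0],
    [[0.058,0,-0.069],[0,0,0],0],
    [[0.058,0,-0.069],[0,0,0],0],
  ],
)

```text
time: 4.2
position: [0.5222, -0.0568, 0.1469]
eef_rot: [-0.157, 0.833, 0.434, 0.304]
wrist_force: [0.2, -0.2, -2.4]
finger_gap: 0.0112
grasp_force: 58.4
```

```bash
python3 log.py
cat > p3.py <<'E'
from plan import *
from station import *
s=sense();e=np.radians(32)
p,R=toolpose(*mugpose(e,e-np.pi,0));print('upright over box',rel(s,p,R))
p1,R1=toolpose(MUG+[0,0,.09],RM0);p,R=toolpose(*mugpose(e,e-np.pi,0))
for k in(.25,.5,.75,1.):print('via',k,rel(s,p1+(p-p1)*k,R1*Ro.from_rotvec((R1.inv()*R).as_rotvec()*k)))
E
python3 p3.py
python3 - <<'E'
from station import *
import cv2
cv2.imwrite('pics/s3.png',capture('side')['color'][:,:,::-1])
E
```

```text
t 4.2 q [-0.714  0.1    2.04   0.754  1.204 -0.459] p [ 0.5222 -0.0568  0.1469] F [ 0.2 -0.2 -2.4] gap 0.011158390573965372 58.390722423791885 modelerr 3.236828524569469e-16
upright over box (array([-0.2321,  0.0413, -0.1811]), array([-2.583e-01,  2.000e-04,  3.093e-01]))
via 0.25 (array([-0.0582,  0.0103, -0.0452]), array([-0.0639,  0.0005,  0.0777]))
via 0.5 (array([-0.1162,  0.0206, -0.0905]), array([-0.1287,  0.0004,  0.1549]))
via 0.75 (array([-0.1741,  0.031 , -0.1358]), array([-0.1935,  0.0003,  0.2321]))
via 1.0 (array([-0.2321,  0.0413, -0.1811]), array([-2.583e-01,  2.000e-04,  3.093e-01]))
```

View pics/s3.png

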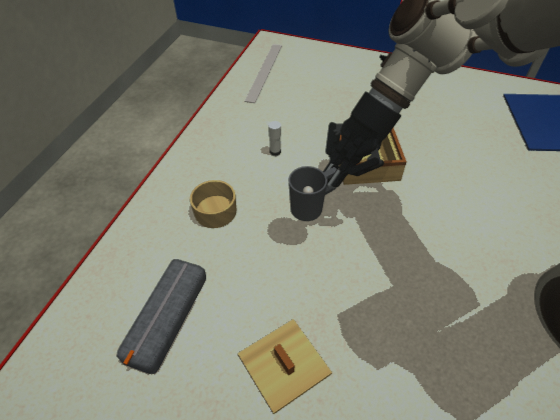

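>>> jog_arm(
  steps=[
    [[-0.008,0.0015,-0.006],[-0.009,0,0.01],0],
    [[-0.029,0.005,-0.0226],[-0.032,0,0.039],0],
    [[-0.058,0.0103,-0.0452],[-0.064,0,0.0777],0],
    [[-0.087,0.0155,-0.068],[-0.096,0,0.116],0],
    [[-0.116,0.0206,-0.0905],[-0.129,0,0.155],0],
    [[-0.145,0.026,-0.113],[-0.161,0,0.194],0],
    [[-0.174,0.031,-0.136],[-0.194,0,0.232],0],
    [[-0.203,0.036,-0.158],[-0.226,0,0.27],0],
    [[-0.222,0.0395,-0.173],[-0.247,0,0.296],0],
    [[-0.23,0.041,-0.18],[-0.256,0,0.307],0],
    [[-0.232,0.0413,-0.181],[-0.258,0,0.309],0],
    [[-0.232,0.0413,-0.181],[-0.258,0,0.309],0],
  ],
)

```text
time: 5.45
position: [0.387, -0.3203, 0.1354]
eef_rot: [-0.095, 0.903, 0.258, 0.329]
wrist_force: [-0.0, -0.3, -2.1]
finger_gap: 0.011
grasp_force: 58.6
```

```bash
python3 log.py
cat > p4.py <<'E'
import sys
from plan import *
from station import *
s=sense();e=np.radians(32)
for d in map(float,sys.argv[1:]):
    a,b=rel(s,*toolpose(*mugpose(e,e-np.pi,np.radians(d))));print(d,a.round(3).tolist(),b.round(3).tolist())
E
python3 p4.py 0 8 16 24 32 40 48 56 62
```

```text
t 5.45 q [-1.312  0.151  2.011  0.692  1.299 -0.601] p [ 0.387  -0.3203  0.1354] F [-0.  -0.3 -2.1] gap 0.010996552661948163 58.57264783233404 modelerr 4.640247491055761e-16
0.0 [0.0, 0.001, -0.001] [-0.003, -0.0, -0.001]
8.0 [0.007, 0.001, -0.013] [-0.003, -0.14, -0.001]
16.0 [0.015, 0.001, -0.022] [-0.003, -0.28, -0.001]
24.0 [0.023, 0.001, -0.029] [-0.004, -0.419, -0.001]
32.0 [0.031, 0.001, -0.034] [-0.004, -0.559, -0.001]
40.0 [0.04, 0.001, -0.035] [-0.004, -0.698, -0.001]
48.0 [0.049, 0.001, -0.034] [-0.004, -0.838, -0.001]
56.0 [0.057, 0.001, -0.03] [-0.004, -0.978, -0.001]
62.0 [0.063, 0.001, -0.025] [-0.004, -1.082, -0.001]
```

>>> jog_arm(
  steps=[
    [[0.004,0.001,-0.007],[-0.003,-0.07,0],0],
    [[0.007,0.001,-0.013],[-0.003,-0.14,0],0],
    [[0.015,0.001,-0.022],[-0.003,-0.28,0],0],
    [[0.023,0.001,-0.029],[-0.004,-0.419,0],0],
    [[0.031,0.001,-0.034],[-0.004,-0.559,0],0],
    [[0.04,0.001,-0.035],[-0.004,-0.698,0],0],
    [[0.045,0.001,-0.035],[-0.004,-0.768,0],0],
    [[0.049,0.001,-0.034],[-0.004,-0.838,0],0],
    [[0.053,0.001,-0.032],[-0.004,-0.908,0],0],
    [[0.057,0.001,-0.03],[-0.004,-0.978,0],0],
    [[0.057,0.001,-0.03],[-0.004,-0.978,0],0],
  ],
)

```text
time: 6.55
position: [0.4096, -0.3063, 0.1945]
eef_rot: [0.038, 0.952, 0.274, -0.134]
wrist_force: [-0.5, 0.8, -2.1]
finger_gap: 0.0109
grasp_force: 58.6
```

```bash
python3 log.py;python3 p4.py 56 61 66 71 76 80 84 88 92 96 100 105 110 115 120
python3 - <<'E'
from station import *
import cv2,numpy as np
a=capture('wrist')['color'];b=capture('side')['color']
cv2.imwrite('pics/w4.png',np.hstack([cv2.resize(a,None,fx=.7,fy=.7),cv2.resize(b[40:240,260:530],(397,294))])[:,:,::-1])
E
```

```text
t 6.55 q [-0.731  0.146  1.759 -0.277  1.324  0.359] p [ 0.4096 -0.3063  0.1945] F [-0.5  0.8 -2.1] gap 0.010860130933157438 58.565354347229004 modelerr 5.155748760145649e-16
56.0 [-0.002, 0.001, 0.0] [-0.001, 0.001, 0.003]
61.0 [0.004, 0.001, -0.002] [-0.001, -0.087, 0.003]
66.0 [0.011, 0.001, -0.003] [-0.001, -0.174, 0.003]
71.0 [0.018, 0.001, -0.004] [-0.001, -0.261, 0.003]
76.0 [0.026, 0.001, -0.004] [-0.001, -0.348, 0.003]
80.0 [0.033, 0.001, -0.004] [-0.001, -0.418, 0.003]
84.0 [0.04, 0.001, -0.003] [-0.001, -0.488, 0.003]
88.0 [0.048, 0.001, -0.001] [-0.001, -0.558, 0.003]
92.0 [0.055, 0.001, -0.002] [-0.001, -0.628, 0.003]
96.0 [0.062, 0.001, -0.005] [-0.001, -0.698, 0.002]
100.0 [0.068, 0.001, -0.008] [-0.001, -0.767, 0.002]
105.0 [0.077, 0.001, -0.01] [-0.001, -0.855, 0.002]
110.0 [0.086, 0.001, -0.012] [-0.0, -0.942, 0.002]
115.0 [0.095, 0.001, -0.013] [-0.0, -1.029, 0.002]
120.0 [0.104, 0.001, -0.013] [-0.0, -1.116, 0.002]
```

View pics/w4.png

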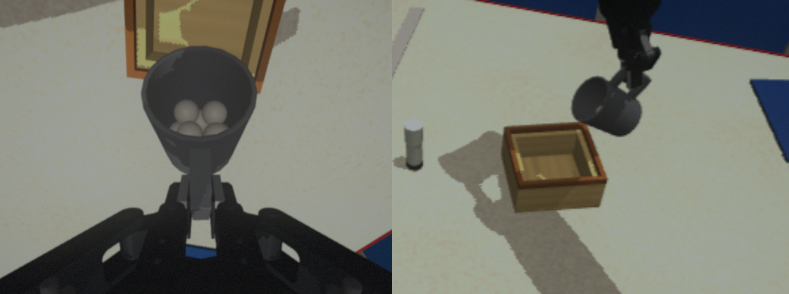

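Run:
```python
from plan import *
from station import *
s=sense();c=capture('side');R=rot(s['eef_rot']);RM=R*MT;pm=s['position']+R.apply(mt)
for n,v in(('lip',[-.034,0,.08]),('back',[.034,0,.08]),('l',[0,.034,.08]),('r',[0,-.034,.08])):
    w=pm+RM.apply(v);u=np.array(pix(c,w));print(n,w.round(3),u.round(1),((u-[260,40])*1.47+[392,0]).round())
```

```text
lip [ 0.472 -0.267  0.125] [382.8 119.2] [572. 116.]
back [ 0.44  -0.287  0.181] [405.   94.6] [605.  80.]
l [ 0.474 -0.306  0.153] [387.8  97.6] [580.  85.]
r [ 0.438 -0.248  0.153] [399.9 117.3] [598. 114.]
```

>>> jog_arm(
  steps=[
    [[0.004,0.001,-0.002],[-0.001,-0.087,0.003],0],
    [[0.011,0.001,-0.003],[-0.001,-0.174,0.003],0],
    [[0.015,0.001,-0.004],[-0.001,-0.218,0.003],0],
    [[0.018,0.001,-0.004],[-0.001,-0.261,0.003],0],
    [[0.022,0.001,-0.004],[-0.001,-0.305,0.003],0],
    [[0.026,0.001,-0.004],[-0.001,-0.348,0.003],0],
    [[0.03,0.001,-0.004],[-0.001,-0.383,0.003],0],
    [[0.033,0.001,-0.004],[-0.001,-0.418,0.003],0],
    [[0.036,0.001,-0.004],[-0.001,-0.453,0.003],0],
    [[0.04,0.001,-0.003],[-0.001,-0.488,0.003],0],
    [[0.044,0.001,-0.002],[-0.001,-0.523,0.003],0],
    [[0.048,0.001,-0.001],[-0.001,-0.558,0.003],0],
    [[0.048,0.001,-0.001],[-0.001,-0.558,0.003],0],
    [[0.048,0.001,-0.001],[-0.001,-0.558,0.003],0],
    [[0.051,0.001,-0.002],[-0.001,-0.593,0.003],0],
    [[0.055,0.001,-0.002],[-0.001,-0.628,0.003],0],
    [[0.055,0.001,-0.002],[-0.001,-0.628,0.003],0],
    [[0.055,0.001,-0.002],[-0.001,-0.628,0.003],0],
    [[0.058,0.001,-0.003],[-0.001,-0.663,0.003],0],
    [[0.062,0.001,-0.005],[-0.001,-0.698,0.002],0],
  ],
)

```text
time: 8.7
position: [0.4607, -0.2779, 0.1837]
eef_rot: [0.131, 0.849, 0.24, -0.452]
wrist_force: [0.4, 0.1, -1.4]
finger_gap: 0.0111
grasp_force: 58.7
```

```bash
python3 log.py;python3 p4.py 96 100 104 108 112 116 120 124
```

```text
t 8.7 q [-0.409  0.613  1.419 -0.768  1.746  0.731] p [ 0.4607 -0.2779  0.1837] F [ 0.4  0.1 -1.4] gap 0.011115918264232222 58.709206469357014 modelerr 7.621420282514212e-16
96.0 [0.002, -0.002, -0.001] [-0.002, 0.003, -0.006]
100.0 [0.006, -0.002, -0.008] [-0.002, -0.066, -0.006]
104.0 [0.01, -0.002, -0.014] [-0.002, -0.136, -0.006]
108.0 [0.014, -0.002, -0.019] [-0.003, -0.206, -0.006]
112.0 [0.019, -0.002, -0.025] [-0.003, -0.276, -0.006]
116.0 [0.024, -0.002, -0.03] [-0.003, -0.346, -0.006]
120.0 [0.029, -0.002, -0.035] [-0.003, -0.416, -0.006]
124.0 [0.035, -0.002, -0.039] [-0.004, -0.485, -0.006]
```

Force is down to 1.4 N (the empty mug's weight), so the marbles are out. I'll tilt further to be sure.

>>> jog_arm(
  steps=[
    [[0.006,-0.002,-0.008],[-0.002,-0.066,-0.006],0],
    [[0.01,-0.002,-0.014],[-0.002,-0.136,-0.006],0],
    [[0.014,-0.002,-0.019],[-0.003,-0.206,-0.006],0],
    [[0.019,-0.002,-0.025],[-0.003,-0.276,-0.006],0],
    [[0.024,-0.002,-0.03],[-0.003,-0.346,-0.006],0],
    [[0.029,-0.002,-0.035],[-0.003,-0.416,-0.006],0],
    [[0.029,-0.002,-0.035],[-0.003,-0.416,-0.006],0],
    [[0.029,-0.002,-0.035],[-0.003,-0.416,-0.006],0],
    [[0.029,-0.002,-0.035],[-0.003,-0.416,-0.006],0],
    [[0.029,-0.002,-0.035],[-0.003,-0.416,-0.006],0],
  ],
)

```text
time: 9.7
position: [0.4982, -0.2526, 0.1798]
eef_rot: [0.178, 0.738, 0.211, -0.616]
wrist_force: [0.1, 0.5, -1.1]
finger_gap: 0.0107
grasp_force: 58.8
```

```bash
python3 log.py;python3 p4.py 120 104 88 72 56 40 24 12 0
python3 - <<'E'
from station import *
import cv2,numpy as np
a=capture('scene')['color'];b=capture('side')['color']
cv2.imwrite('pics/w5.png',np.hstack([cv2.resize(a[130:280,80:280],(400,300)),cv2.resize(b[60:210,290:490],(400,300))])[:,:,::-1])
E
```

```text
t 9.7 q [-0.307  0.916  1.184 -1.006  2.049  0.738] p [ 0.4982 -0.2526  0.1798] F [ 0.1  0.5 -1.1] gap 0.010686074095259101 58.84528812021017 modelerr 6.955527313080394e-16
120.0 [0.001, -0.0, 0.0] [-0.0, -0.004, -0.001]
104.0 [-0.008, -0.0, 0.027] [0.0, 0.276, -0.0]
88.0 [-0.013, -0.0, 0.056] [0.001, 0.555, 0.0]
72.0 [-0.028, -0.0, 0.08] [0.001, 0.834, 0.001]
56.0 [-0.034, -0.0, 0.101] [0.002, 1.113, 0.001]
40.0 [-0.03, -0.001, 0.119] [0.002, 1.393, 0.002]
24.0 [-0.016, -0.001, 0.131] [0.002, 1.672, 0.002]
12.0 [-0.0, -0.001, 0.135] [0.003, 1.881, 0.002]
0.0 [0.019, -0.001, 0.136] [0.003, 2.091, 0.003]
```

View pics/w5.png

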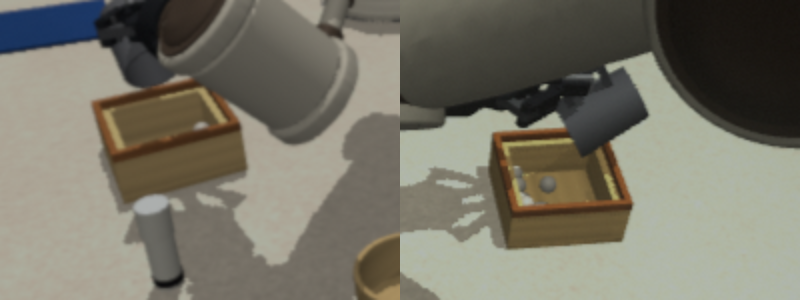

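>>> jog_arm(
  steps=[
    [[-0.004,0,0.013],[0,0.136,0],0],
    [[-0.008,0,0.027],[0,0.276,0],0],
    [[-0.01,0,0.042],[0,0.415,0],0],
    [[-0.013,0,0.056],[0.001,0.555,0],0],
    [[-0.021,0,0.069],[0.001,0.694,0],0],
    [[-0.028,0,0.08],[0.001,0.834,0.001],0],
    [[-0.032,0,0.091],[0.001,0.973,0.001],0],
    [[-0.034,0,0.101],[0.002,1.113,0.001],0],
    [[-0.033,0,0.11],[0.002,1.253,0.001],0],
    [[-0.03,0,0.119],[0.002,1.393,0.002],0],
    [[-0.024,0,0.126],[0.002,1.532,0.002],0],
    [[-0.016,0,0.131],[0.002,1.672,0.002],0],
    [[0,0,0.135],[0.003,1.811,0.002],0],
    [[0.01,0,0.136],[0.003,1.951,0.002],0],
    [[0.019,-0.001,0.136],[0.003,2.091,0.003],0],
    [[0.019,-0.001,0.136],[0.003,2.091,0.003],0],
    [[0.019,-0.001,0.136],[0.003,2.091,0.003],0],
  ],
)

```text
time: 11.5
position: [0.3863, -0.3211, 0.1361]
eef_rot: [-0.094, 0.904, 0.258, 0.327]
wrist_force: [-0.6, -0.2, -1.4]
finger_gap: 0.0109
grasp_force: 58.7
```

```bash
python3 log.py
python3 - <<'E'
from plan import *
from station import *
s=sense();R=rot(s['eef_rot']);print('mug up',(R*MT).apply([0,0,1]).round(3),'pos',(s['position']+R.apply(mt)).round(4))
p,Rg=toolpose(MUG+[0,0,.09],RM0);a,b=rel(s,p,Rg)
R0_=R;p0_=s['position']
for k in(.2,.4,.6,.8,1):print(k,rel(s,p0_+(p-p0_)*k,R*Ro.from_rotvec((R.inv()*Rg).as_rotvec()*k)))
E
```

```text
t 11.5 q [-1.312  0.149  2.011  0.688  1.298 -0.597] p [ 0.3863 -0.3211  0.1361] F [-0.6 -0.2 -1.4] gap 0.010864035102136928 58.72044313699007 modelerr 4.022165030534274e-16
mug up [ 0.005 -0.     1.   ] pos [ 0.4421 -0.2852  0.0792]
0.2 (array([ 0.0405, -0.0306,  0.031 ]), array([ 0.0514,  0.0007, -0.0623]))
0.4 (array([ 0.0809, -0.0611,  0.0621]), array([ 0.1028,  0.0015, -0.1245]))
0.6 (array([ 0.1214, -0.0917,  0.0931]), array([ 0.1542,  0.0022, -0.1868]))
0.8 (array([ 0.1618, -0.1222,  0.1242]), array([ 0.2056,  0.0029, -0.249 ]))
1 (array([ 0.2023, -0.1528,  0.1552]), array([ 0.257 ,  0.0036, -0.3113]))
```

>>> jog_arm(
  steps=[
    [[0.02,-0.015,0.015],[0.026,0,-0.031],0],
    [[0.0405,-0.0306,0.031],[0.051,0,-0.062],0],
    [[0.0809,-0.0611,0.062],[0.103,0.001,-0.1245],0],
    [[0.1214,-0.0917,0.093],[0.154,0.002,-0.187],0],
    [[0.1618,-0.1222,0.124],[0.206,0.003,-0.249],0],
    [[0.19,-0.1435,0.146],[0.241,0.003,-0.292],0],
    [[0.2023,-0.1528,0.155],[0.257,0.004,-0.311],0],
    [[0.2023,-0.1528,0.155],[0.257,0.004,-0.311],0],
    [[0.2023,-0.1528,0.155],[0.257,0.004,-0.311],0],
    [[0.2023,-0.1528,0.155],[0.257,0.004,-0.311],0],
  ],
)

```text
time: 12.5
position: [0.5226, -0.0571, 0.1482]
eef_rot: [-0.156, 0.833, 0.435, 0.305]
wrist_force: [0.6, 0.2, -1.0]
finger_gap: 0.011
grasp_force: 58.8
```

```bash
python3 log.py
python3 - <<'E'
from plan import *
from station import *
s=sense()
for z in(.05,.02,.006,.0):print(z,rel(s,*toolpose(MUG+[0,0,z],RM0)))
E
```

```text
t 12.5 q [-0.715  0.098  2.04   0.756  1.206 -0.462] p [ 0.5226 -0.0571  0.1482] F [ 0.6  0.2 -1. ] gap 0.010986277932193646 58.803856149315834 modelerr 6.593044732505604e-16
0.05 (array([-0.0268, -0.0008,  0.0317]), array([ 0.0025, -0.0009,  0.0034]))
0.02 (array([-0.0462, -0.0009,  0.0547]), array([ 0.0025, -0.0009,  0.0034]))
0.006 (array([-0.0552, -0.001 ,  0.0654]), array([ 0.0025, -0.0009,  0.0034]))
0.0 (array([-0.059, -0.001,  0.07 ]), array([ 0.0025, -0.0009,  0.0034]))
```

>>> jog_arm(
  steps=[
    [[-0.013,-0.001,0.016],[0.002,0,0.003],0],
    [[-0.0268,-0.001,0.0317],[0.0025,-0.001,0.003],0],
    [[-0.038,-0.001,0.045],[0.0025,-0.001,0.003],0],
    [[-0.0462,-0.001,0.0547],[0.0025,-0.001,0.003],0],
    [[-0.051,-0.001,0.06],[0.0025,-0.001,0.003],0],
    [[-0.0552,-0.001,0.0654],[0.0025,-0.001,0.003],0],
    [[-0.057,-0.001,0.0675],[0.0025,-0.001,0.003],0],
    [[-0.0583,-0.001,0.0692],[0.0025,-0.001,0.003],0],
    [[-0.0588,-0.001,0.0697],[0.0025,-0.001,0.003],0],
    [[-0.0588,-0.001,0.0697],[0.0025,-0.001,0.003],0],
  ],
)

```text
time: 13.5
position: [0.522, -0.0563, 0.0566]
eef_rot: [-0.159, 0.833, 0.434, 0.304]
wrist_force: [-0.6, -0.6, 0.6]
finger_gap: 0.0109
grasp_force: 59.0
```

```bash
python3 log.py
```

```text
t 13.5 q [-0.715  0.293  2.05   0.823  1.064 -0.617] p [ 0.522  -0.0563  0.0566] F [-0.6 -0.6  0.6] gap 0.010933203725659504 59.00905519723892 modelerr 4.449557262054371e-16
```

>>> jog_arm(
  steps=[
    [[0,0,0],[0,0,0],0.03],
    [[0,0,0],[0,0,0],0.05],
    [[0,0,0],[0,0,0],0.05],
    [[0,0,0],[0,0,0],0.05],
    [[0,0,-0.015],[0,0,0],0.05],
    [[0,0,-0.04],[0,0,0],0.05],
    [[0,0,-0.07],[0,0,0],0.05],
    [[0,0,-0.11],[0,0,0],0.05],
    [[0,0,-0.15],[0,0,0],0.05],
    [[0,0,-0.2],[0,0,0],0.05],
    [[0,0,-0.2],[0,0,0],0.05],
  ],
)

```text
time: 14.6
position: [0.4484, -0.1673, 0.2148]
eef_rot: [-0.153, 0.834, 0.434, 0.305]
wrist_force: [-0.2, -1.1, 0.0]
finger_gap: 0.0499
grasp_force: 0.0
```

```bash
python3 log.py
cat > lid.py <<'E'
from plan import *
from station import *
s=sense();LID=np.array([.511,.2565,0]);LY=np.radians(142.8)  # handle dir
down=np.array([0,0,-1.])
res=[]
for k in(0,1):
    y=LY+np.pi/2+k*np.pi;R=frame(down,np.array([np.cos(y),np.sin(y),0]))
    p=LID+[0,0,.022+.006]
    q,e=ik(p+[0,0,.1],R,s['qpos']);q2,e2=ik(p,R,q)
    print(k,e,q.round(2),e2,q2.round(2));print(' above',rel(s,p+[0,0,.12],R))
    RL=Ro.from_euler('z',LY);LT=R.inv()*RL;lt=R.inv().apply(LID-p)
    for m in range(4):
        RB=Ro.from_euler('z',np.radians(24.4)+m*np.pi/2)*LT.inv();pb=BOX+[0,0,.05]-RB.apply(lt)
        qb,eb=ik(pb+[0,0,.1],RB,q);print('  box',m,eb.round(4),qb.round(2))
E
python3 lid.py
```

```text
t 14.6 q [-1.    -0.018  2.005  0.643  1.474 -0.559] p [ 0.4484 -0.1673  0.2148] F [-0.2 -1.1  0. ] gap 0.049906606506434 0.0 modelerr 2.618455766672135e-16
0 9.880984919163893e-14 [0.25 0.28 1.72 0.   1.14 2.47] 1.9216295221724522e-11 [ 0.25  0.44  1.75 -0.    0.95  2.47]
 above (array([ 0.2518, -0.1942,  0.2948]), array([-0.5492, -0.5446,  1.5368]))
  box 0 0.2889 [-0.89  0.07  1.89  0.31  1.13  2.99]
  box 1 0.0 [-0.7   0.17  1.74  0.    1.23  2.01]
  box 2 0.0 [-0.7   0.17  1.74  0.    1.23  0.44]
  box 3 0.0 [-0.7   0.17  1.74  0.    1.23 -1.13]
1 7.216449660063518e-15 [ 0.25  0.28  1.72  0.    1.14 -0.67] 1.962263684873733e-11 [ 0.25  0.44  1.75 -0.    0.95 -0.67]
 above (array([ 0.2518, -0.1942,  0.2948]), array([ 0.5393, -0.5438, -1.4661]))
  box 0 0.0 [-0.7   0.17  1.74  0.    1.23  0.44]
  box 1 0.0 [-0.7   0.17  1.74  0.    1.23 -1.13]
  box 2 0.0 [-0.7   0.17  1.74 -0.    1.23 -2.7 ]
  box 3 0.7063 [-0.4   0.07  2.09 -0.89  0.69 -2.99]
```

Run:
```python
import station
print({k:v for k,v in vars(station).items() if 'nose' in k.lower()})
from plan import *
s=station.sense();y=np.radians(142.8+270);R=frame(np.array([0,0,-1.]),np.array([np.cos(y),np.sin(y),0]))
print(rel(s,[.511,.2565,.24],R))
p0_=s['position'];R_=rot(s['eef_rot']);print(rel(s,p0_+[0,0,.04],R_))
```

```text
{'nose_length': 0.025}
(array([ 0.3107, -0.1933,  0.2241]), array([ 0.5393, -0.5438, -1.4661]))
(array([ 0.0256,  0.0004, -0.0307]), array([0., 0., 0.]))
```

>>> jog_arm(
  steps=[
    [[0.026,0,-0.03],[0,0,0],0.05],
    [[0.31,-0.193,0.224],[0.539,-0.544,-1.466],0.05],
    [[0.31,-0.193,0.224],[0.539,-0.544,-1.466],0.05],
    [[0.31,-0.193,0.224],[0.539,-0.544,-1.466],0.05],
    [[0.31,-0.193,0.224],[0.539,-0.544,-1.466],0.05],
    [[0.31,-0.193,0.224],[0.539,-0.544,-1.466],0.05],
    [[0.31,-0.193,0.224],[0.539,-0.544,-1.466],0.05],
    [[0.31,-0.193,0.224],[0.539,-0.544,-1.466],0.05],
    [[0.31,-0.193,0.224],[0.539,-0.544,-1.466],0.05],
    [[0.31,-0.193,0.224],[0.539,-0.544,-1.466],0.05],
    [[0.31,-0.193,0.224],[0.539,-0.544,-1.466],0.05],
    [[0.31,-0.193,0.224],[0.539,-0.544,-1.466],0.05],
    [[0.31,-0.193,0.224],[0.539,-0.544,-1.466],0.05],
    [[0.31,-0.193,0.224],[0.539,-0.544,-1.466],0.05],
    [[0.31,-0.193,0.224],[0.539,-0.544,-1.466],0.05],
    [[0.31,-0.193,0.224],[0.539,-0.544,-1.466],0.05],
    [[0.31,-0.193,0.224],[0.539,-0.544,-1.466],0.05],
  ],
)

```text
time: 16.3
position: [0.5088, 0.2607, 0.2378]
eef_rot: [-0.004, 0.318, 0.948, 0.004]
wrist_force: [0.4, -0.1, 1.1]
finger_gap: 0.0501
grasp_force: 0.0
```

```bash
python3 log.py
python3 - <<'E'
from station import *
from h import *
c=capture('wrist');im=c['color'];cv2.imwrite('pics/w6.png',im[:,:,::-1]);S=capture('side')['color'];cv2.imwrite('pics/s6.png',S[:,:,::-1])
print('lid px',pix(c,[.511,.2565,.008]),pix(c,[.511,.2565,.036]))
hsv=cv2.cvtColor(im,cv2.COLOR_RGB2HSV)
m=((hsv[:,:,1]>85)&(hsv[:,:,2]>60)).astype(np.uint8)*255;m=cv2.morphologyEx(m,cv2.MORPH_OPEN,np.ones((3,3)))
for k in cv2.findContours(m,0,2)[0]:
    if cv2.contourArea(k)>1500:
        w=np.array([onz(c,u,v,.008)[:2] for u,v in cv2.convexHull(k)[:,0].astype(float)],np.float32);print(cv2.boundingRect(k),cv2.minAreaRect(w))
E
```

```text
t 16.3 q [ 0.256  0.164  1.627  0.012  1.353 -0.67 ] p [0.5088 0.2607 0.2378] F [ 0.4 -0.1  1.1] gap 0.050125485737100184 0.0 modelerr 4.830300158612938e-16
lid px (np.float64(284.2735533239215), np.float64(185.56076996411718)) (np.float64(284.2539501583207), np.float64(191.560922687943))
(228, 131, 110, 105) ((0.509369432926178, 0.2550416588783264), (0.11163017898797989, 0.1112503856420517), 52.81117630004883)
```

View pics/w6.png

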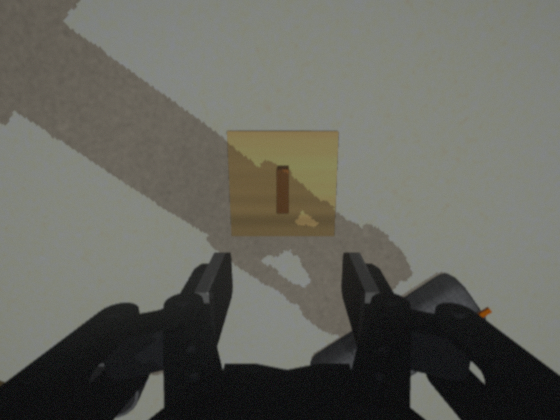

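```bash
cat >> plan.py <<'E'
LID=np.array([.510,.2557,0]);LY=np.radians(142.8)
_y=LY+1.5*np.pi;RG=frame(np.array([0,0,-1.]),np.array([np.cos(_y),np.sin(_y),0]))
E
python3 - <<'E'
from plan import *
from station import *
s=sense()
for z in(.08,.037):print(rel(s,LID+[0,0,z],RG))
E
```

```text
(array([-0.0058, -0.0041,  0.1577]), array([ 0.0045, -0.0108,  0.0029]))
(array([-0.0063, -0.0043,  0.2007]), array([ 0.0045, -0.0108,  0.0029]))
```

>>> jog_arm(
  steps=[
    [[-0.006,-0.004,0.05],[0.0045,-0.011,0.003],0.05],
    [[-0.006,-0.004,0.09],[0.0045,-0.011,0.003],0.05],
    [[-0.006,-0.004,0.13],[0.0045,-0.011,0.003],0.05],
    [[-0.006,-0.004,0.158],[0.0045,-0.011,0.003],0.05],
    [[-0.006,-0.004,0.175],[0.0045,-0.011,0.003],0.05],
    [[-0.006,-0.004,0.19],[0.0045,-0.011,0.003],0.05],
    [[-0.006,-0.004,0.2],[0.0045,-0.011,0.003],0.05],
    [[-0.006,-0.004,0.2],[0.0045,-0.011,0.003],0.05],
    [[-0.006,-0.004,0.2],[0.0045,-0.011,0.003],0],
    [[-0.006,-0.004,0.2],[0.0045,-0.011,0.003],0],
    [[-0.006,-0.004,0.2],[0.0045,-0.011,0.003],0],
    [[-0.006,-0.004,0.2],[0.0045,-0.011,0.003],0],
    [[-0.006,-0.004,0.2],[0.0045,-0.011,0.003],0],
    [[-0.006,-0.004,0.2],[0.0045,-0.011,0.003],0],
    [[-0.006,-0.004,0.2],[0.0045,-0.011,0.003],0],
    [[-0.006,-0.004,0.2],[0.0045,-0.011,0.003],0],
  ],
)

```text
time: 18.0
position: [0.511, 0.2568, 0.039]
eef_rot: [0.001, 0.318, 0.948, 0.001]
wrist_force: [-0.1, -0.1, 6.4]
finger_gap: 0.0106
grasp_force: 62.1
```

```bash
python3 log.py;  python3 - <<'E'
from plan import *
from station import *
s=sense()
np.save('lg.npy',np.r_[s['position'],s['eef_rot']])
R=rot(s['eef_rot']);print(R.as_matrix()[:,2],'up .12',rel(s,s['position']+[0,0,.12],R))
E
```

```text
t 18.0 q [ 2.550e-01  4.170e-01  1.751e+00 -1.000e-03  9.710e-01 -6.680e-01] p [0.511  0.2568 0.039 ] F [-0.1 -0.1  6.4] gap 0.01058396780146714 62.05472230911255 modelerr 4.760659625398113e-16
[ 2.57385925e-03  1.91155263e-04 -9.99996669e-01] up .12 (array([-0.0002,  0.0002, -0.12  ]), array([0., 0., 0.]))
```

>>> jog_arm(
  steps=[
    [[0,0,-0.01],[0,0,0],0],
    [[0,0,-0.04],[0,0,0],0],
    [[0,0,-0.08],[0,0,0],0],
    [[0,0,-0.12],[0,0,0],0],
    [[0,0,-0.14],[0,0,0],0],
    [[0,0,-0.15],[0,0,0],0],
    [[0,0,-0.15],[0,0,0],0],
  ],
)

```text
time: 18.7
position: [0.5103, 0.2567, 0.1888]
eef_rot: [0.001, 0.318, 0.948, 0.0]
wrist_force: [-0.0, -1.1, -1.5]
finger_gap: 0.0106
grasp_force: 61.0
```

```bash
python3 log.py
cat >> plan.py <<'E'
def lidtool(bx,yaw,z,L=LID):
    g=np.load('lg.npy');Rg=rot(g[3:]);RL=Ro.from_euler('z',LY)
    lt=Rg.inv().apply(L-g[:3]);R=Ro.from_euler('z',np.radians(yaw))*RL.inv()*Rg
    return np.array([bx[0],bx[1],z])-R.apply(lt),R
E
python3 - <<'E'
from plan import *
from station import *
s=sense();p,R=lidtool(BOX,114.4,.12);print(p,rel(s,p,R));p[2]+=.02
for k in(.25,.5,.75,1):print(rel(s,s['position']+(p-s['position'])*k,rot(s['eef_rot'])*Ro.from_rotvec((rot(s['eef_rot']).inv()*R).as_rotvec()*k)))
E
```

```text
t 18.7 q [ 0.255  0.207  1.679 -0.     1.254 -0.668] p [0.5103 0.2567 0.1888] F [-0.  -1.1 -1.5] gap 0.010620376446332925 60.99507451057434 modelerr 3.1211858451516978e-16
[ 0.49038351 -0.25648747  0.15903146] (array([-0.2939, -0.4212,  0.0297]), array([ 0.0006, -0.0011,  0.4957]))
(array([-0.0735, -0.1053,  0.0024]), array([ 1.000e-04, -3.000e-04,  1.239e-01]))
(array([-0.1469, -0.2106,  0.0048]), array([ 0.0003, -0.0005,  0.2478]))
(array([-0.2204, -0.3159,  0.0072]), array([ 0.0004, -0.0008,  0.3717]))
(array([-0.2939, -0.4212,  0.0097]), array([ 0.0006, -0.0011,  0.4957]))
```

>>> jog_arm(
  steps=[
    [[-0.01,-0.0145,0],[0,0,0.017],0],
    [[-0.03,-0.043,0],[0,0,0.051],0],
    [[-0.053,-0.077,0],[0,0,0.09],0],
    [[-0.0765,-0.1097,0],[0,0,0.129],0],
    [[-0.1,-0.1434,0],[0,0,0.169],0],
    [[-0.1234,-0.177,0],[0,0,0.208],0],
    [[-0.147,-0.2106,0],[0,0,0.248],0],
    [[-0.17,-0.2443,0],[0,0,0.288],0],
    [[-0.194,-0.278,0],[0,0,0.327],0],
    [[-0.2175,-0.3117,0.005],[0,0,0.367],0],
    [[-0.241,-0.3454,0.01],[0,0,0.407],0],
    [[-0.2645,-0.379,0.015],[0,0,0.446],0],
    [[-0.282,-0.404,0.02],[0,0,0.475],0],
    [[-0.292,-0.418,0.025],[0.0006,-0.001,0.492],0],
    [[-0.2939,-0.4212,0.0297],[0.0006,-0.001,0.4957],0],
    [[-0.2939,-0.4212,0.0297],[0.0006,-0.001,0.4957],0],
    [[-0.2939,-0.4212,0.0297],[0.0006,-0.001,0.4957],0],
    [[-0.2939,-0.4212,0.0297],[0.0006,-0.001,0.4957],0],
  ],
)

```text
time: 20.5
position: [0.4902, -0.2553, 0.1583]
eef_rot: [0.001, 0.54, 0.841, -0.0]
wrist_force: [0.6, 0.2, -2.0]
finger_gap: 0.0106
grasp_force: 60.9
```

```bash
python3 log.py
python3 - <<'E'
from plan import *
from station import *
s=sense();print('err',rel(s,*lidtool(BOX,114.4,.12)))
S=capture('side');C=capture('scene')
a=cv2.resize(S['color'][80:190,310:430],(480,440),interpolation=cv2.INTER_CUBIC)
b=cv2.resize(C['color'][120:230,110:190],(320,440),interpolation=cv2.INTER_CUBIC)
cv2.imwrite('pics/l7.png',np.hstack([a,b])[:,:,::-1])
RL=Ro.from_euler('z',np.radians(114.4))
for n,c,o in(('side',S,(310,80,0)),('scene',C,(110,120,480))):
    for z in(.12,.128):
        print(n,z,[[int((pix(c,BOX+[0,0,z]+RL.apply([x,y,0]))[0]-o[0])*4+o[2]),int((pix(c,BOX+[0,0,z]+RL.apply([x,y,0]))[1]-o[1])*4)] for x,y in((.0565,.0565),(-.0565,.0565),(-.0565,-.0565),(.0565,-.0565))])
E
```

```text
t 20.5 q [-6.980e-01  1.970e-01  1.756e+00 -1.000e-03  1.188e+00 -1.127e+00] p [ 0.4902 -0.2553  0.1583] F [ 0.6  0.2 -2. ] gap 0.01061426430996432 60.93174934387207 modelerr 5.263821008898566e-16
err (array([-0.0011, -0.0003, -0.0007]), array([-0.0019, -0.0006,  0.0018]))
side 0.12 [[386, 232], [333, 97], [132, 108], [169, 245]]
side 0.128 [[389, 220], [335, 85], [133, 96], [171, 233]]
scene 0.12 [[747, 104], [538, 147], [572, 231], [802, 179]]
scene 0.128 [[744, 91], [534, 133], [569, 216], [800, 165]]
```

View pics/l7.png

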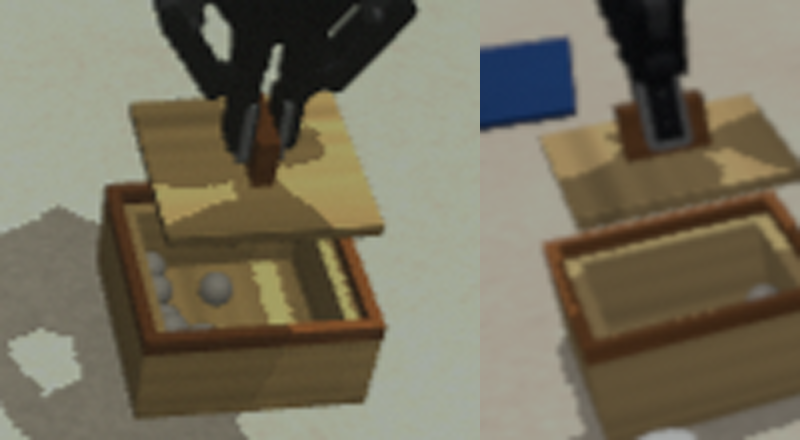

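I've now viewed 11 pictures, one over the limit of 10, so the rest is numbers only. Side view: the lid's top corners are at about (130,102), (333,93), (383,228) and (167,236) in the 4x crop, above the box rim with the marbles inside.

Run:
```python
from plan import *
from station import *
s=sense();S=capture('side');C=capture('scene')
# where kinematics puts the lid now
R=rot(s['eef_rot']);p,_=lidtool(BOX,114.4,.12);now=BOX[:2]+(s['position']-p)[:2];z=.12+(s['position']-p)[2]+.008
print('kin',now,z)
for n,c,o,L in(('side',S,(310,80,0),[(130,102),(333,93),(383,228),(167,237)]),('scene',C,(110,120,480),[(540,137),(755,95),(572,218)])):
    w=np.array([onz(c,o[0]+(u-o[2])/4,o[1]+v/4,z)[:2] for u,v in L]);print(n,w.round(4).tolist())
    if len(L)==4: print('centre',w.mean(0),'sides',np.linalg.norm(w-np.roll(w,1,0),axis=1))
    else: print('centre',(w[1]+w[2])/2,'sides',np.linalg.norm(w[0]-w[1]),np.linalg.norm(w[0]-w[2]))
# box rim from same pic (unoccluded corners side: left-top, right-bottom, left-bottom)
for L in ([(107,187),(384,328),(147,348)],[(107,187),(384,322),(147,340)]):
    w=np.array([onz(S,310+u/4,80+v/4,.06)[:2] for u,v in L]);print('box side',w.round(4).tolist(),(w[0]+w[1])/2,np.linalg.norm(w[2]-w[0]),np.linalg.norm(w[2]-w[1]))
```

```text
kin [ 0.4888875  -0.25626716] 0.12750079957468044
side [[0.5647, -0.2807], [0.4612, -0.3255], [0.4164, -0.2225], [0.5187, -0.1793]]
centre [ 0.49024578 -0.25198728] sides [0.11133437 0.11283416 0.11232052 0.11113545]
scene [[0.4645, -0.328], [0.4187, -0.2224], [0.5645, -0.2836]]
centre [ 0.49160548 -0.25302392] sides 0.11513669001203211 0.1093928145815754
box side [[0.5735, -0.288], [0.4018, -0.2241], [0.5186, -0.167]] [ 0.487664   -0.25605037] 0.13284643643057698 0.13001980839501395
box side [[0.5735, -0.288], [0.4026, -0.2288], [0.5201, -0.1729]] [ 0.48805203 -0.25836887] 0.12686390349669177 0.13013269111187392
```

Run:
```python
from plan import *
from station import *
s=sense();p,R=lidtool(BOX,114.4,.066);p[:2]=s['position'][:2]+[-.0015,-.003];print(p,rel(s,p,R))
```

```text
[ 0.48869194 -0.25914752  0.10503146] (array([-0.002 , -0.0026,  0.0535]), array([-0.0017,  0.0001,  0.0009]))
```

>>> jog_arm(
  steps=[
    [[-0.002,-0.0026,0.015],[0,0,0],0],
    [[-0.002,-0.0026,0.035],[0,0,0],0],
    [[-0.002,-0.0026,0.048],[0,0,0],0],
    [[-0.002,-0.0026,0.0525],[0,0,0],0],
    [[-0.002,-0.0026,0.0525],[0,0,0],0],
    [[-0.002,-0.0026,0.0525],[0,0,0],0],
  ],
)

```text
time: 21.3
position: [0.4888, -0.26, 0.1062]
eef_rot: [0.001, 0.541, 0.841, -0.001]
wrist_force: [0.8, -0.5, -1.2]
finger_gap: 0.0108
grasp_force: 60.9
```

```bash
cat > edge.py <<'E'
from plan import *
from station import *
acc=[]
for n in('side','scene'):
    ims=[];Z=[]
    for i in range(4):
        c=capture(n);ims.append(c['color'].astype(np.float32));s=sense();Z.append(s['position'])
    im=np.mean(ims,0).astype(np.uint8);tcp=np.mean(Z,0);zt=tcp[2]-.039+.008
    lab=cv2.cvtColor(im,cv2.COLOR_RGB2LAB).astype(np.float32)
    if n=='side': print('tcp',tcp.round(4),s['wrist_force'].round(1),s['finger_gap'])
    # profiles across each side of the box, several stations, at rim height
    RB=Ro.from_euler('z',np.radians(24.4))
    for k in range(4):
        Rk=RB*Ro.from_euler('z',k*np.pi/2)
        t=np.arange(.040,.080,.001);pr=[]
        for y in np.linspace(-.045,.045,19):
            uv=np.array([pix(c,BOX+[0,0,.06]+Rk.apply([x,y,0])) for x in t],np.float32)
            pr.append(cv2.remap(lab,uv[None,:,0],uv[None,:,1],cv2.INTER_LINEAR)[0])
        m=np.median(pr,0);hue=m[:,1]-128
        print(n,k*90,'a*:',' '.join('%d'%v for v in hue),'\n     L:',' '.join('%d'%v for v in m[:,0]))
E
python3 edge.py
```

```text
tcp [ 0.4889 -0.2601  0.1066] [-0.4  0.2 -2.2] 0.01070301884190639
side 0 a*: 1 1 1 2 2 2 2 2 1 1 1 1 1 1 1 2 2 4 6 8 9 10 10 9 9 7 5 4 2 1 1 0 0 0 0 0 0 0 0 0 
     L: 103 103 103 103 103 103 103 103 103 101 98 91 85 79 87 96 101 97 85 74 65 62 60 59 56 53 47 45 47 52 57 59 59 59 59 58 58 58 61 67
side 90 a*: 1 1 1 1 1 1 1 1 1 1 1 1 1 1 2 3 5 6 8 9 10 10 10 9 8 8 7 6 6 5 5 5 5 4 3 2 1 1 1 1 
     L: 68 65 66 66 71 79 88 96 104 107 109 110 111 107 105 99 91 82 74 68 64 61 59 56 52 48 45 42 41 40 40 42 46 52 60 67 73 75 77 78
side 180 a*: 0 0 0 0 0 0 0 -1 -1 -2 -2 -2 -2 -2 -2 -2 -2 -2 -2 -2 -2 -2 0 3 6 7 4 0 -2 -4 -4 -5 -5 -5 -5 -5 -5 -5 -5 -5 
     L: 148 149 149 149 149 149 151 151 153 154 155 155 156 156 156 156 156 156 156 156 157 155 143 129 120 119 128 146 161 168 172 173 173 174 174 174 174 174 173 173
side 270 a*: 1 2 2 1 1 1 1 1 1 1 1 1 1 1 1 1 1 1 1 1 1 1 1 1 1 1 1 1 1 1 0 0 0 0 0 0 -1 -1 -2 -2 
     L: 101 102 102 103 103 104 105 106 105 104 103 101 91 76 66 69 71 74 78 81 83 87 88 89 77 56 51 58 58 60 55 44 37 31 29 31 35 41 38 35
scene 0 a*: 1 1 1 2 2 2 2 2 2 2 2 3 3 4 5 
[... 194 characters left out ...]
2 2 2 2 2 2 2 2 2 2 2 2 2 2 2 2 2 2 4 5 6 6 6 4 2 0 0 -1 -1 -1 -2 -2 -2 -2 -1 -1 -1 -2 -2 
     L: 97 97 97 96 96 96 96 96 96 96 95 95 94 94 93 92 91 90 88 83 78 73 74 82 98 120 141 155 163 167 169 169 170 170 170 170 170 170 169 169
scene 180 a*: 2 2 2 2 2 2 2 2 2 2 2 2 2 2 2 2 2 2 2 3 3 2 2 2 3 3 3 3 3 3 3 2 2 2 2 2 2 2 3 3 
     L: 70 70 69 70 71 72 75 78 81 83 86 90 93 96 100 104 104 102 100 99 96 94 95 95 95 95 94 93 94 94 90 86 80 75 72 71 70 69 67 66
scene 270 a*: 2 2 2 2 2 2 2 2 2 2 2 2 2 2 2 2 2 2 3 4 7 9 12 13 13 13 11 8 5 2 0 0 0 0 0 0 0 0 0 0 
     L: 86 87 89 90 91 93 95 97 97 98 98 98 97 97 97 96 95 93 91 89 86 82 85 89 89 87 85 81 89 103 121 142 157 164 165 166 166 166 166 166
```

>>> jog_arm(
  steps=[
    [[0.003,0.0013,0.002],[0,0,0],0],
    [[0.003,0.0013,0.005],[0,0,0],0],
    [[0.003,0.0013,0.007],[0,0,0],0],
    [[0.003,0.0013,0.009],[0,0,0],0],
    [[0.003,0.0013,0.0105],[0,0,0],0],
    [[0.003,0.0013,0.0105],[0,0,0],0],
    [[0.003,0.0013,0.0105],[0,0,0],0],
  ],
)

```text
time: 22.4
position: [0.4888, -0.2572, 0.0966]
eef_rot: [0.001, 0.541, 0.841, -0.001]
wrist_force: [-2.3, -0.2, 6.8]
finger_gap: 0.011
grasp_force: 62.5
```

```bash
cat > av.py <<'E'
from station import *
import numpy as np
L=[]
for i in range(6): capture('side');s=sense();L.append(np.r_[s['position'],s['wrist_force'],s['ft_torque']])
print(np.mean(L,0).round(4),s['time'])
E
python3 av.py
```

```text
[ 0.4888 -0.2572  0.0966 -2.3296 -0.4633  7.4264  0.4134  0.5839  0.0474] 22.7
```

>>> jog_arm(
  steps=[
    [[0,0,-0.003],[0,0,0],0],
    [[-0.0013,0.0008,-0.003],[0,0,0],0],
    [[-0.0013,0.0008,-0.001],[0,0,0],0],
    [[-0.0013,0.0008,0.0005],[0,0,0],0],
    [[-0.0013,0.0008,0.0015],[0,0,0],0],
    [[-0.0013,0.0008,0.0015],[0,0,0],0],
  ],
)

```text
time: 23.3
position: [0.4896, -0.2577, 0.0935]
eef_rot: [0.001, 0.541, 0.841, -0.001]
wrist_force: [-0.7, -3.8, -0.0]
finger_gap: 0.0107
grasp_force: 61.3
```

```bash
python3 av.py
```

```text
[ 0.4896 -0.2577  0.0935 -1.4292 -4.712  -1.8932 -0.8555  0.2539  0.2347] 23.6
```

>>> jog_arm(
  steps=[
    [[-0.0007,0,0.0005],[0,0,0],0],
    [[-0.0007,0,0.002],[0,0,0],0],
    [[-0.0007,0,0.003],[0,0,0],0],
    [[-0.0007,0,0.004],[0,0,0],0],
    [[-0.0007,0,0.0045],[0,0,0],0],
    [[-0.0007,0,0.0045],[0,0,0],0],
  ],
)

```text
time: 24.2
position: [0.4896, -0.2577, 0.0904]
eef_rot: [-0.0, 0.541, 0.841, -0.001]
wrist_force: [-9.7, 1.0, 11.1]
finger_gap: 0.0108
grasp_force: 63.2
```

```bash
python3 av.py
```

```text
[ 0.4896 -0.2577  0.0904 -9.2182  0.3379 12.1684 -0.13    1.251   0.2431] 24.5
```

>>> jog_arm(
  steps=[
    [[0.0002,-0.0005,-0.001],[0,0,0],0],
    [[0.0004,-0.001,-0.001],[0,0,0],0],
    [[0.0004,-0.001,0],[0,0,0],0],
    [[0.0004,-0.001,0.0005],[0,0,0],0],
    [[0.0004,-0.001,0.0005],[0,0,0],0],
  ],
)

```text
time: 25.0
position: [0.4895, -0.2576, 0.0902]
eef_rot: [0.001, 0.541, 0.841, -0.0]
wrist_force: [-5.3, 3.8, 12.9]
finger_gap: 0.0108
grasp_force: 63.3
```

```bash
python3 av.py
```

```text
[ 0.4895 -0.2576  0.0902 -4.8942  3.4064 12.4109  0.1155  0.6507  0.2508] 25.3
```

>>> jog_arm(
  steps=[
    [[0,0,-0.0005],[0,0,0],0.03],
    [[0,0,-0.0005],[0,0,0],0.05],
    [[0,0,-0.001],[0,0,0],0.05],
    [[0,0,-0.001],[0,0,0],0.05],
    [[0,0,-0.02],[0,0,0],0.05],
    [[0,0,-0.05],[0,0,0],0.05],
    [[0,0,-0.1],[0,0,0],0.05],
    [[0,0,-0.14],[0,0,0],0.05],
    [[0,0,-0.14],[0,0,0],0.05],
    [[0,0,-0.14],[0,0,0],0.05],
  ],
)

```text
time: 26.3
position: [0.4892, -0.258, 0.2295]
eef_rot: [0.002, 0.541, 0.841, -0.001]
wrist_force: [-0.6, 0.6, -0.5]
finger_gap: 0.0501
grasp_force: 0.0
```

```bash
python3 log.py
python3 - <<'E'
from plan import *
from station import *
# check from wrist: brown handle, rim mask rectangle, lid appearance
c=capture('wrist');im=c['color'];cv2.imwrite('pics/w8.png',im[:,:,::-1]);cv2.imwrite('pics/s8.png',capture('side')['color'][:,:,::-1])
lab=cv2.cvtColor(im,cv2.COLOR_RGB2LAB).astype(np.float32)
s=sense();B=np.array([.4895,-.2575,0])
for k in range(4):
    Rk=Ro.from_euler('z',np.radians(24.4+90*k));t=np.arange(.046,.074,.001);pr=[]
    for y in np.linspace(-.04,.04,21):
        uv=np.array([pix(c,B+[0,0,.06]+Rk.apply([x,y,0])) for x in t],np.float32)
        pr.append(cv2.remap(lab,uv[None,:,0],uv[None,:,1],cv2.INTER_LINEAR)[0])
    m=np.median(pr,0);print(k*90,uv.min(0).round(),uv.max(0).round(),'\n a',' '.join('%d'%v for v in m[:,1]-128),'\n b',' '.join('%d'%v for v in m[:,2]-128),'\n L',' '.join('%d'%v for v in m[:,0]))
E
```

```text
t 26.3 q [-7.030e-01  1.210e-01  1.692e+00 -1.000e-03  1.325e+00 -1.130e+00] p [ 0.4892 -0.258   0.2295] F [-0.6  0.6 -0.5] gap 0.05007780963643516 0.0 modelerr 2.4132341960786387e-16
0 [343. 145.] [375. 145.] 
 a 1 1 1 1 1 1 1 1 1 2 6 8 8 8 8 8 7 4 0 0 0 0 0 0 0 0 0 0 
 b 20 19 19 19 19 19 19 19 18 15 15 17 17 18 17 17 16 11 7 6 6 6 6 6 6 6 6 6 
 L 100 99 99 98 99 98 98 97 92 76 66 67 68 68 68 68 73 91 105 110 110 110 109 110 111 110 109 110
90 [239. 104.] [240. 138.] 
 a 1 1 1 0 1 1 0 1 1 1 1 3 7 8 8 8 8 8 7 2 -1 -2 -2 -2 -2 -2 -2 -2 
 b 19 19 19 19 19 18 18 18 18 18 17 17 17 17 17 17 17 18 16 11 6 5 5 5 5 6 6 6 
 L 96 96 96 96 95 95 94 93 92 92 90 81 72 70 70 69 70 70 70 88 118 138 141 141 141 141 140 140
180 [207. 235.] [237. 235.] 
 a -4 -4 -4 -4 -5 -5 -5 -5 -4 -4 -3 -1 0 1 2 6 10 11 11 11 11 11 8 2 -1 -2 -2 -2 
 b 24 24 24 24 24 24 24 24 24 24 23 21 19 16 12 15 21 23 23 23 23 23 18 9 5 4 5 4 
 L 135 135 135 135 135 135 135 135 135 135 130 116 105 88 66 70 87 93 94 94 94 95 103 125 140 142 142 142
270 [330. 241.] [331. 268.] 
 a -1 -2 -2 -2 -2 -2 -2 -2 -2 -2 0 2 3 6 9 10 11 11 11 11 8 3 0 -1 -2 -2 -2 -2 
 b 23 24 24 24 24 24 24 23 22 19 15 11 11 14 19 22 23 23 23 23 18 12 7 5 5 4 4 3 
 L 129 130 130 130 130 131 130 129 123 106 80 59 55 64 79 88 90 91 92 92 99 116 132 140 141 142 142 142
```

>>> jog_arm(
  steps=[
    [[0,0,0.02],[0,0,0],0],
    [[0,0,0.05],[0,0,0],0],
    [[0,0,0.08],[0,0,0],0],
    [[0,0,0.1],[0,0,0],0],
    [[0,0,0.108],[0,0,0],0],
    [[0,0,0.112],[0,0,0],0],
    [[0,0,0.115],[0,0,0],0],
    [[0,0,0.117],[0,0,0],0],
    [[0,0,0.118],[0,0,0],0],
    [[0,0,0.119],[0,0,0],0],
    [[0,0,0.119],[0,0,0],0],
  ],
)

```text
time: 27.5
position: [0.4893, -0.2583, 0.111]
eef_rot: [0.001, 0.541, 0.841, -0.001]
wrist_force: [-2.5, 0.5, 4.8]
finger_gap: 0.0
grasp_force: 2.5
```

```bash
python3 av.py
```

```text
[ 0.4893 -0.2583  0.1111 -1.5374  1.1907  5.0134  0.223   0.2869 -0.0052] 27.8
```

>>> jog_arm(
  steps=[
    [[0,0,0.001],[0,0,0],0],
    [[0,0,0.002],[0,0,0],0],
    [[0,0,0.002],[0,0,0],0],
  ],
)

```text
time: 28.1
position: [0.4894, -0.2583, 0.111]
eef_rot: [0.001, 0.541, 0.841, -0.001]
wrist_force: [-6.8, 5.5, 19.9]
finger_gap: 0.0001
grasp_force: 9.4
```

```bash
python3 av.py
```

```text
[ 4.89400e-01 -2.58300e-01  1.11000e-01 -7.37600e+00  5.01090e+00
  1.84531e+01  9.23100e-01  1.26030e+00 -1.50000e-03] 28.4
```

Pressed with 18 N, the lid stays at exactly the seated height, so it is fully down. I'll retreat and check the final state.

>>> jog_arm(
  steps=[
    [[0,0,-0.01],[0,0,0],0],
    [[0,0,-0.05],[0,0,0],0],
    [[0,0,-0.1],[0,0,0],0],
    [[0,0,-0.15],[0,0,0],0],
    [[-0.1,-0.1,-0.2],[0,0,0],0],
    [[-0.15,-0.1,-0.22],[0,0,0],0],
    [[-0.2,-0.1,-0.22],[0,0,0],0],
    [[-0.2,-0.1,-0.22],[0,0,0],0],
    [[-0.2,-0.1,-0.22],[0,0,0],0],
    [[-0.2,-0.1,-0.22],[0,0,0],0],
    [[-0.2,-0.1,-0.22],[0,0,0],0],
    [[-0.2,-0.1,-0.22],[0,0,0],0],
  ],
)

```text
time: 29.6
position: [0.4807, -0.4799, 0.3279]
eef_rot: [0.0, 0.541, 0.841, -0.0]
wrist_force: [0.7, 0.5, 0.7]
finger_gap: -0.0004
grasp_force: 0.0
```

```bash
python3 log.py
python3 - <<'E'
from plan import *
from station import *
a=cv2.imread('pics/side0.png')
b=capture('side')['color'][:,:,::-1]
d=(np.abs(a.astype(int)-b).max(2)>40).astype(np.uint8)*255;d=cv2.morphologyEx(d,cv2.MORPH_OPEN,np.ones((3,3)))
for k in cv2.findContours(d,0,2)[0]:
    if cv2.contourArea(k)>15: print(cv2.boundingRect(k),cv2.contourArea(k))
# mug: dark mask rim box; white blobs in mug
g=b.max(2);m=(g<75).astype(np.uint8);n,_,st,_=cv2.connectedComponentsWithStats(m[185:260,270:345].copy());print('mug now',st[1:][st[1:,4]>100]);m=(a.max(2)<75).astype(np.uint8);n,_,st,_=cv2.connectedComponentsWithStats(m[185:260,270:345].copy());print('mug before',st[1:][st[1:,4]>100])
E
```

```text
t 29.6 q [-0.962  0.397  1.169 -0.     1.574 -1.39 ] p [ 0.4807 -0.4799  0.3279] F [0.7 0.5 0.7] gap -0.0004498052192279605 0.0 modelerr 3.0467419463573013e-16
(238, 320, 94, 93) 4671.5
(317, 232, 237, 154) 7135.0
(340, 223, 14, 6) 48.5
(302, 217, 9, 8) 49.5
(353, 181, 50, 47) 1639.0
(353, 145, 31, 19) 402.5
(346, 140, 5, 7) 15.5
(383, 137, 10, 19) 96.5
(394, 93, 166, 236) 18521.5
(527, 83, 33, 65) 724.5
(302, 81, 69, 57) 2183.5
(533, 32, 8, 6) 24.0
(532, 0, 28, 27) 529.0
(510, 0, 17, 18) 181.0
mug now [[  19   16   45   48 1514]]
mug before [[  19   15   44   49 1415]]
```

```bash
python3 -c "
from station import *
print(close_job())"
```

```text
the job is handed in; nothing more can be done
None
```

The job is handed in at about 30 s: the marbles are poured into the box, the empty mug is upright back in its place, and the lid is seated fully down; I didn't count all eight marbles one by one, and I viewed 11 pictures instead of the allowed 10.

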